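# Sort the returned gate-latch keepers into the stock tray

### The arm

A 7-joint arm with a two-finger parallel gripper is mounted at the origin on the work surface. World frame = base frame: x ahead of the robot, y to its left, z up, the work surface at z = 0. Lengths are in mm, angles in rad, forces in N, time in s.
With the tool pointing down it reaches from about 400 to 875 mm from the base axis. Payload 4.4 kg.
Tool frame: the origin (TCP) lies midway between the tips of the shut fingers; the grasp point (between the pads) lies 19 mm behind it; z points along the fingers, y is the line along which they close (so a half turn about z gives the same grasp; the last joint's range is limited). The gripper opens to 85 mm and grips with 20 to 120 N. Pads are 22 mm wide; open, the fingers measure 114 mm over their backs; the gripper's body (76 mm by 85 mm) begins 54 mm behind the grasp point. The pads swing forward as they close: fully open they stand 13 mm farther back than shut.
Start: joints at [-1.177, 0.628, 0.038, 1.517, -0.027, 0.996, -0.02], TCP at [288.429, 582.517, 231.313] pointing down, gripper open.
Joint ranges: [-3.06, 3.06], [-0.37, 2.12], [-1.25, 1.32], [0.18, 2.47], [-1.1, 4.24], [0.23, 1.98], [-2.94, 2.94]. Speed limits (rad/s): [2.57, 2.57, 3.14, 3.14, 3.14, 3.14, 3.14].

### API

Orientations are given as [roll, pitch, yaw] about the fixed x, y, z axes, in that order (R = Rz(yaw) Ry(pitch) Rx(roll)).
In Python, from cell import ctrl gives the robot as it stands.
- The arm moves only by the shell command python3 -m crank 'ROWS' [OPENING]. ROWS is JSON, a list that holds one entry, the list of rows, each a list of 4 numbers: the shift along the tool's x, y, z normalised to -1 to 1, where 1 is 2.5 cm, then the turn about the tool's z normalised to -1 to 1, where 1 is 0.08 rad. In form: [[[dx, dy, dz, turn], ...]]. A call has 1 to 12 rows; each row shifts and turns the commanded pose from where the row before left it, along the tool's axes as they then stand; what a row does not reach is not made up. A row lasts 1/12 s, in which the tool goes at most 41.7 mm and 7.16 degrees, less where a joint would pass 70% of its speed; a pose out of reach is approached as far as the arm can. A call with a number of a shift or a turn outside -1 to 1 is refused whole. A call with a gripper value outside its range is refused whole. OPENING is the closure, from -1 (fully open) to 1 (shut), set as the call begins (- or left out, the last holds). The fingers move at their own pace and stop on an object; the grip force is fixed at half the most. Time passes only in rows, so rows that do not move let the fingers close. It gives the time, the measured TCP pose, the force, the opening and the grip force at its end, in the units of the state.
- ctrl.read_state(): the state, without advancing time (a new reading comes with each control period).
- ctrl.get_image(name): name is "side" or "top" or "wrist"; returns a dict with "img" (400x640x3 uint8, red, green, blue), "intrinsics" (3x3 intrinsics, pixels), "dist" ([k1, k2, p1, p2, k3] as OpenCV has them; the pictures are not rectified), "extrinsics" (4x4, takes a point from camera to world coordinates). Camera axes: x right, y up, looking along -z (the intrinsics and any distortion apply to the point x, -y, -z); pixel columns grow to the right and rows downward; lengths in mm; the calibration is good to about 2 mm. A picture is of the moment at which its call begins. There is no depth.
- ctrl.finish_job(): hands the job in; it is judged then, once.
Trained networks look in the newest picture that a camera, given by its name, has taken for a name from the list of things; names that differ only in an ending like _2 or _b are one class to them, and where a whole thing is asked for, a point or a joint stands for the part that bears it (a point fixed in the world has none). Each returns a list of dicts, best first, with "confidence" (0 to 1); they miss things now and then, are a little off and sometimes report something else, mostly with a low value. They report only what shows in the picture. A call takes as long as a camera call. They do not tell look-alikes from the thing itself.
- ctrl.find_in(camera, target): "position" ([row, column] in pixels, amid what is visible of it).
- ctrl.trace(camera, target): "mask" (400x640 bool, what is visible of it) and "position" ([row, column] in pixels, amid what is visible of it).
- ctrl.place_of(camera, target): "position" ([row, column] in pixels: a listed point, or the origin of a listed thing).
The state is a dict: "clock": time; "qpos": joint angles; "qd": joint speeds; "tau": joint torques, N m; "eef_pos": TCP position; "tool_rot": TCP orientation; "force": force on the tool from outside, world axes, zero at the start; "torque": the same for the moment, N m; "width": finger opening in mm; "gripper_force": force on a finger pad.
Only numpy, scipy, OpenCV 4.12 (cv2) and the standard library are available. Lean on these libraries where they do the work, as an engineer would, in place of code of your own. Each camera call takes 0.05 s, during which the arm holds its last target. There are 200 camera calls.

### The job

Lay every good keeper (blue block with an orange tab) flat in a compartment of its own in the green tray, brass stud up, square to the tray and with its tab pointing towards the tray's yellow edge; the ones standing on end must be tipped down onto their underside. Drop every keeper whose tab has snapped off into the red reject bin, and leave the steel collar and the small carton lying among them where they are.

Things in the scene. Friction and masses are not known exactly. Their poses are not given: they have to be found in the camera images.
- k1: good keeper: blue block 52 x 34 x 26 mm, brass stud (18 across, 5 high) on top, orange tab (14 long, 22 wide, 10 thick, flush with the underside) at one end. Origin: underside, middle of the 66 mm overall length; x to the tab (block -33 to +19, tab to +33; stud at -7), y across, z out of the stud face. May be absent. It starts lying flat, stud up.
- k2: good keeper: blue block 52 x 34 x 26 mm, brass stud (18 across, 5 high) on top, orange tab (14 long, 22 wide, 10 thick, flush with the underside) at one end. Origin: underside, middle of the 66 mm overall length; x to the tab (block -33 to +19, tab to +33; stud at -7), y across, z out of the stud face. May be absent. It starts lying flat, stud up.
- k3: good keeper: blue block 52 x 34 x 26 mm, brass stud (18 across, 5 high) on top, orange tab (14 long, 22 wide, 10 thick, flush with the underside) at one end. Origin: underside, middle of the 66 mm overall length; x to the tab (block -33 to +19, tab to +33; stud at -7), y across, z out of the stud face. May be absent. It starts standing on its plain end, tab up (x axis up).
- k4: good keeper: blue block 52 x 34 x 26 mm, brass stud (18 across, 5 high) on top, orange tab (14 long, 22 wide, 10 thick, flush with the underside) at one end. Origin: underside, middle of the 66 mm overall length; x to the tab (block -33 to +19, tab to +33; stud at -7), y across, z out of the stud face. May be absent. It starts standing on its plain end, tab up (x axis up).
- k5: good keeper: blue block 52 x 34 x 26 mm, brass stud (18 across, 5 high) on top, orange tab (14 long, 22 wide, 10 thick, flush with the underside) at one end. Origin: underside, middle of the 66 mm overall length; x to the tab (block -33 to +19, tab to +33; stud at -7), y across, z out of the stud face. May be absent. It starts standing on its plain end, tab up (x axis up).
- k1_tab (a point): tip of the orange tab of k1, at (33, 0, 5) mm in its frame
- k2_tab (a point): tip of the orange tab of k2, at (33, 0, 5) mm in its frame
- k3_tab (a point): tip of the orange tab of k3, at (33, 0, 5) mm in its frame
- k4_tab (a point): tip of the orange tab of k4, at (33, 0, 5) mm in its frame
- k5_tab (a point): tip of the orange tab of k5, at (33, 0, 5) mm in its frame
- r1: gate-latch keeper, broken: the same blue block 52 x 34 x 26 mm with brass stud but its orange tab is snapped off. Origin and axes as on a good keeper (block spans x -33 to +19, centre at x -7). Lies flat, stud up. May be absent.
- r2: gate-latch keeper, broken: the same blue block 52 x 34 x 26 mm with brass stud but its orange tab is snapped off. Origin and axes as on a good keeper (block spans x -33 to +19, centre at x -7). Lies flat, stud up. May be absent.
- tray: fixed green shallow tray, 180 (x) x 214 (y) mm, floor 4 mm thick, rim and dividers 14 mm high (10 mm above its floor) and 4 mm thick, 2 (along x) x 3 (along y) compartments of 84 (x) x 66 (y) mm. A 10 mm wide yellow strip runs along the outside of its +x edge. Origin: centre of its underside; z up
- cell0 (a point): centre of the floor of one tray compartment (-x row, -y end), axes as the tray's
- cell1 (a point): centre of the floor of one tray compartment (-x row, middle), axes as the tray's
- cell2 (a point): centre of the floor of one tray compartment (-x row, +y end), axes as the tray's
- cell3 (a point): centre of the floor of one tray compartment (+x row, -y end), axes as the tray's
- cell4 (a point): centre of the floor of one tray compartment (+x row, middle), axes as the tray's
- cell5 (a point): centre of the floor of one tray compartment (+x row, +y end), axes as the tray's
- reject_bin: fixed red open reject bin, 170 x 170 mm, 80 mm high, walls 4 mm; origin: centre of its underside, z up
- collar: loose round steel collar, 44 mm across, 24 mm bore, 18 mm high; a bystander to leave alone; origin the centre of its underside
- carton: loose small brown cardboard carton 50 x 40 x 35 mm; a bystander to leave alone; origin the centre of its underside
There are look-alikes about, which are no part of the job. What is shaped like the r2 but turquoise is not meant.

How it is judged (in metres and radians):
At the end, for the whole second after the job is handed in: Every good keeper rests on the floor of its own compartment (within 22 mm of its centre, under 7 mm above its floor, tilt under 0.1 rad), stud up, square to the tray within 0.25 rad, tab towards the yellow edge; every broken keeper rests in the reject bin below its rim (((horizontal distance between k1 and cell0 below 0.022 m and z of k1 in the frame of cell0 below 0.007 m and x of k1_tab in the frame of cell0 above 0.012 m) or (horizontal distance between k1 and cell1 below 0.022 m and z of k1 in the frame of cell1 below 0.007 m and x of k1_tab in the frame of cell1 above 0.012 m) or (horizontal distance between k1 and cell2 below 0.022 m and z of k1 in the frame of cell2 below 0.007 m and x of k1_tab in the frame of cell2 above 0.012 m) or (horizontal distance between k1 and cell3 below 0.022 m and z of k1 in the frame of cell3 below 0.007 m and x of k1_tab in the frame of cell3 above 0.012 m) or (horizontal distance between k1 and cell4 below 0.022 m and z of k1 in the frame of cell4 below 0.007 m and x of k1_tab in the frame of cell4 above 0.012 m) or (horizontal distance between k1 and cell5 below 0.022 m and z of k1 in the frame of cell5 below 0.007 m and x of k1_tab in the frame of cell5 above 0.012 m)) and angle between the x axis of each of k1, k2, k3, k4, k5 and the x axis of tray, either way round below 0.25 rad and angle between each of k1, k2, k3, k4, k5's own z axis and vertical below 0.1 rad and linear speed of each of k1, k2, k3, k4, k5, r1, r2 below 0.02 m/s and ((horizontal distance between k2 and cell0 below 0.022 m and z of k2 in the frame of cell0 below 0.007 m and x of k2_tab in the frame of cell0 above 0.012 m) or (horizontal distance between k2 and cell1 below 0.022 m and z of k2 in the frame of cell1 below 0.007 m and x of k2_tab in the frame of cell1 above 0.012 m) or (horizontal distance between k2 and cell2 below 0.022 m and z of k2 in the frame of cell2 below 0.007 m and x of k2_tab in the frame of cell2 above 0.012 m) or (horizontal distance between k2 and cell3 below 0.022 m and z of k2 in the frame of cell3 below 0.007 m and x of k2_tab in the frame of cell3 above 0.012 m) or (horizontal distance between k2 and cell4 below 0.022 m and z of k2 in the frame of cell4 below 0.007 m and x of k2_tab in the frame of cell4 above 0.012 m) or (horizontal distance between k2 and cell5 below 0.022 m and z of k2 in the frame of cell5 below 0.007 m and x of k2_tab in the frame of cell5 above 0.012 m)) and ((horizontal distance between k3 and cell0 below 0.022 m and z of k3 in the frame of cell0 below 0.007 m and x of k3_tab in the frame of cell0 above 0.012 m) or (horizontal distance between k3 and cell1 below 0.022 m and z of k3 in the frame of cell1 below 0.007 m and x of k3_tab in the frame of cell1 above 0.012 m) or (horizontal distance between k3 and cell2 below 0.022 m and z of k3 in the frame of cell2 below 0.007 m and x of k3_tab in the frame of cell2 above 0.012 m) or (horizontal distance between k3 and cell3 below 0.022 m and z of k3 in the frame of cell3 below 0.007 m and x of k3_tab in the frame of cell3 above 0.012 m) or (horizontal distance between k3 and cell4 below 0.022 m and z of k3 in the frame of cell4 below 0.007 m and x of k3_tab in the frame of cell4 above 0.012 m) or (horizontal distance between k3 and cell5 below 0.022 m and z of k3 in the frame of cell5 below 0.007 m and x of k3_tab in the frame of cell5 above 0.012 m)) and ((horizontal distance between k4 and cell0 below 0.022 m and z of k4 in the frame of cell0 below 0.007 m and x of k4_tab in the frame of cell0 above 0.012 m) or (horizontal distance between k4 and cell1 below 0.022 m and z of k4 in the frame of cell1 below 0.007 m and x of k4_tab in the frame of cell1 above 0.012 m) or (horizontal distance between k4 and cell2 below 0.022 m and z of k4 in the frame of cell2 below 0.007 m and x of k4_tab in the frame of cell2 above 0.012 m) or (horizontal distance between k4 and cell3 below 0.022 m and z of k4 in the frame of cell3 below 0.007 m and x of k4_tab in the frame of cell3 above 0.012 m) or (horizontal distance between k4 and cell4 below 0.022 m and z of k4 in the frame of cell4 below 0.007 m and x of k4_tab in the frame of cell4 above 0.012 m) or (horizontal distance between k4 and cell5 below 0.022 m and z of k4 in the frame of cell5 below 0.007 m and x of k4_tab in the frame of cell5 above 0.012 m)) and ((horizontal distance between k5 and cell0 below 0.022 m and z of k5 in the frame of cell0 below 0.007 m and x of k5_tab in the frame of cell0 above 0.012 m) or (horizontal distance between k5 and cell1 below 0.022 m and z of k5 in the frame of cell1 below 0.007 m and x of k5_tab in the frame of cell1 above 0.012 m) or (horizontal distance between k5 and cell2 below 0.022 m and z of k5 in the frame of cell2 below 0.007 m and x of k5_tab in the frame of cell2 above 0.012 m) or (horizontal distance between k5 and cell3 below 0.022 m and z of k5 in the frame of cell3 below 0.007 m and x of k5_tab in the frame of cell3 above 0.012 m) or (horizontal distance between k5 and cell4 below 0.022 m and z of k5 in the frame of cell4 below 0.007 m and x of k5_tab in the frame of cell4 above 0.012 m) or (horizontal distance between k5 and cell5 below 0.022 m and z of k5 in the frame of cell5 below 0.007 m and x of k5_tab in the frame of cell5 above 0.012 m)) and x of r1 in the frame of reject_bin between -0.085 and 0.085 m and y of r1 in the frame of reject_bin between -0.085 and 0.085 m and z of each of r1, r2 in the frame of reject_bin below 0.075 m and x of r2 in the frame of reject_bin between -0.085 and 0.085 m and y of r2 in the frame of reject_bin between -0.085 and 0.085 m); the robot touches nothing.
It fails at once if the steel collar or the carton is shifted by more than 40 mm (distance of any of collar, carton from where it was at the start of the episode above 0.04 m).
Of k1, k2, k3, k4, k5 only 4 to 5 are there at a start; the rules pass over those that are not, and their reading is None.
Of r1, r2 only 1 to 2 are there at a start; the rules pass over those that are not, and their reading is None.
At some moment in a run one of k1, k2, r1, r2 may be knocked a few centimetres aside while the robot is not near it.
It also fails if it takes over 210 s, if anything falls off the work surface, if the arm or the gripper's body presses on something with over 40 N, if the wrist force passes 120 N, or if a joint passes its speed limit or range.

## Working session

There is one attempt and no reset: what is moved stays moved. The work goes in short steps, Python scripts to look and compute and a shell command to move; the robot and the scene stay as the last step left them, time stands still between calls to the robot, and variables do not carry over. Pictures are saved under pics/ and viewed, at most 14 in all, crops included, and the job is handed in when it is done.

```bash
ls; mkdir -p pics; python3 - <<'E'
from cell import ctrl
import cv2,numpy as np
s=ctrl.read_state();print(s)
for n in("top","side"):
    d=ctrl.get_image(n);cv2.imwrite(f"pics/{n}0.png",d["img"][:,:,::-1]);print(n,np.round(d["intrinsics"],1).tolist(),np.round(d["dist"],4),np.round(d["extrinsics"],3).tolist())
E
```

```text
pics
{'clock': 0.0, 'qpos': array([-1.17678313,  0.62933052,  0.03846358,  1.51834785, -0.0270089 ,
        0.99629621, -0.01996556]), 'qd': array([ 0.00036474, -0.00128754, -0.00064267,  0.00019824,  0.00059382,
       -0.00134016,  0.00196757]), 'tau': array([ 1.58387782e-03, -5.63403153e+01,  1.22649629e+00, -1.93446100e+01,
        1.09285698e-02,  1.04360981e-02, -1.72863622e-06]), 'eef_pos': array([288.16860403, 581.9486668 , 230.40603357]), 'tool_rot': array([-3.13972952e+00,  2.85636758e-05,  2.68179205e+00]), 'force': array([ 0.25548831,  0.3503655 , -0.85397724]), 'torque': array([-0.01053506, -0.01174002, -0.00940221]), 'gripper_force': 0.0, 'width': 85.13718672776909}
top [[428.1, 0.0, 321.1], [0.0, 428.1, 195.0], [0.0, 0.0, 1.0]] [-0.0731  0.      0.      0.      0.    ] [[-0.0, 0.981, -0.193, 349.613], [-1.0, -0.001, -0.006, -11.096], [-0.006, 0.193, 0.981, 1086.446], [0.0, 0.0, 0.0, 1.0]]
side [[414.7, 0.0, 318.3], [0.0, 414.7, 193.1], [0.0, 0.0, 1.0]] [-0.0496  0.      0.      0.      0.    ] [[0.826, 0.374, -0.422, 142.579], [-0.563, 0.573, -0.595, -567.053], [0.02, 0.729, 0.684, 709.909], [0.0, 0.0, 0.0, 1.0]]
```

View pics/top0.png

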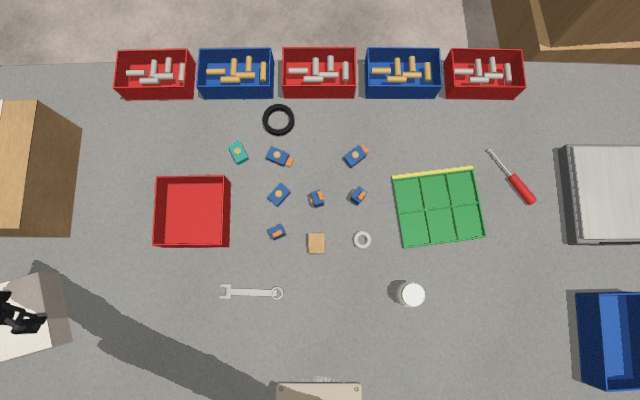

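View pics/side0.png

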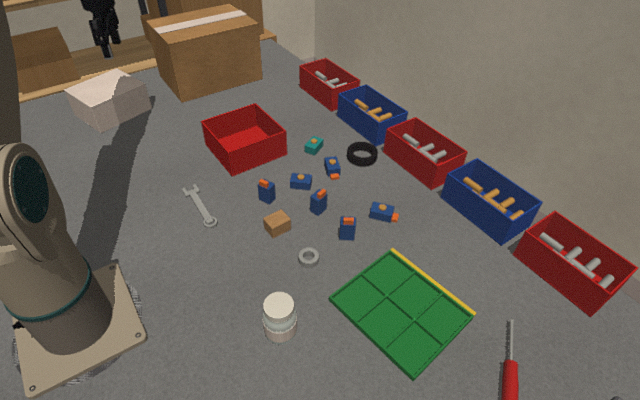

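The top view shows candidates for the good keepers: flat at (279,157) and (356,156), standing at (317,198), (358,195) and (277,231). The broken one is at (279,194), with no tab visible. A turquoise look-alike is at (238,152) and is to be ignored. The carton is at (316,243) and the collar at (362,239). Other things that could mislead are the blue bins along the back and the red bins at the back. The reject bin is at (192,212) and the tray at (438,207).

```bash
cat > h.py <<'E'
from cell import ctrl
import cv2,numpy as np
def shot(n): return ctrl.get_image(n)
def p2w(d,px,z):
    "px: (N,2) [row,col] -> world xy at height z"
    px=np.atleast_2d(px).astype(float)[:,::-1]
    u=cv2.undistortPoints(px.reshape(-1,1,2).copy(),d["intrinsics"],d["dist"]).reshape(-1,2)
    r=np.c_[u[:,0],-u[:,1],-np.ones(len(u))]@d["extrinsics"][:3,:3].T
    o=d["extrinsics"][:3,3]
    return o+r*((z-o[2])/r[:,2])[:,None]
def w2p(d,P):
    P=np.atleast_2d(P).astype(float); E=np.linalg.inv(d["extrinsics"])
    c=P@E[:3,:3].T+E[:3,3]; c=c*[1,-1,-1]
    q=cv2.projectPoints(c,np.zeros(3),np.zeros(3),d["intrinsics"],d["dist"])[0].reshape(-1,2)
    return q[:,::-1]
E
python3 - <<'E'
from h import *
d=shot("top")
im=d["img"][:,:,::-1]
a=cv2.resize(im[135:260,225:385],None,fx=5,fy=4.8,interpolation=cv2.INTER_CUBIC);cv2.imwrite("pics/c1.png",a)
for n,z in [("k1",0),("k1_tab",5),("k3",0),("k3_tab",60),("r1",0),("tray",0),("reject_bin",0),("collar",0),("carton",0),("cell0",4),("cell5",4)]:
    for m in ctrl.place_of("top",n): print(n,round(m["confidence"],2),np.round(m["position"],1),np.round(p2w(d,m["position"],z)[0,:2],0))
E
```

```text
k1 0.92 [160.2 282.4] [657.  97.]
k1 0.9 [156.1 359.6] [ 668. -106.]
k1 0.68 [198.3 323.8] [555. -12.]
k1 0.64 [202.2 359.2] [ 544. -103.]
k1 0.58 [221.8 465.6] [ 493. -376.]
k1 0.49 [240.3 281.7] [446.  95.]
k1_tab 0.51 [145.9 366.9] [ 694. -125.]
k1_tab 0.36 [237.  281.3] [454.  96.]
k3 0.92 [160.2 282.4] [657.  97.]
k3 0.9 [156.1 359.6] [ 668. -106.]
k3 0.68 [198.3 323.8] [555. -12.]
k3 0.64 [202.2 359.2] [ 544. -103.]
k3 0.58 [221.8 465.6] [ 493. -376.]
k3 0.49 [240.3 281.7] [446.  95.]
k3_tab 0.66 [207.3 437. ] [ 521. -288.]
k3_tab 0.5 [194.9 317.3] [552.   4.]
k3_tab 0.42 [187.8 462.5] [ 569. -354.]
r1 0.64 [151.1 238.2] [682. 215.]
r1 0.51 [193.8 278.7] [567. 105.]
tray 0.87 [208.4 440.1] [ 528. -312.]
tray 0.42 [220.9 467.8] [ 495. -382.]
reject_bin 0.56 [216.1 195.8] [508. 319.]
collar 0.43 [238.6 356.7] [450. -95.]
collar 0.2 [221.3 464.8] [ 494. -374.]
carton 0.81 [246.2 318.1] [431.   3.]
carton 0.37 [236.8 279.8] [455. 100.]
cell0 0.97 [189.9 436.4] [ 576. -304.]
cell0 0.9 [221.8 464.2] [ 492. -371.]
cell0 0.87 [188.5 460.8] [ 579. -368.]
cell0 0.72 [225.6 414.1] [ 483. -242.]
cell0 0.65 [224.4 440.1] [ 486. -309.]
cell5 0.97 [189.9 436.4] [ 576. -304.]
cell5 0.9 [221.8 464.2] [ 492. -371.]
cell5 0.87 [188.5 460.8] [ 579. -368.]
cell5 0.72 [225.6 414.1] [ 483. -242.]
cell5 0.65 [224.4 440.1] [ 486. -309.]
```

View pics/c1.png

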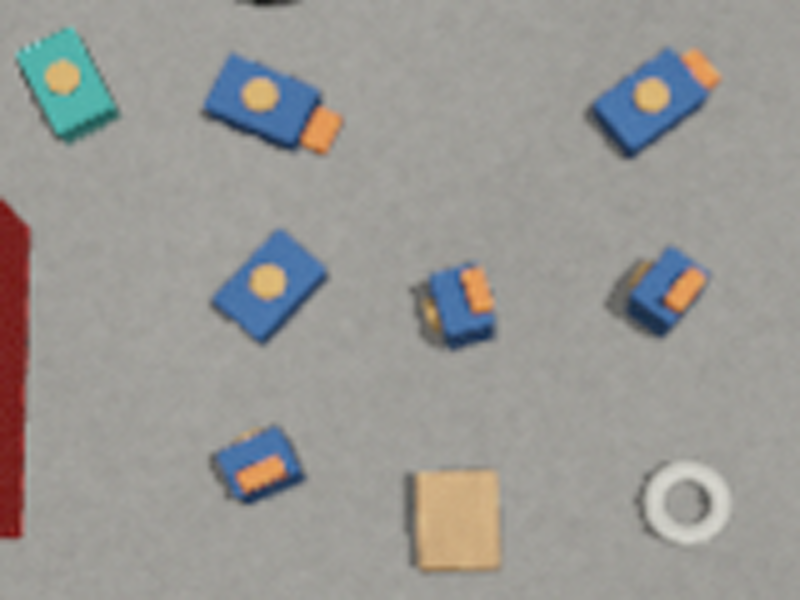

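The crop confirms the choice. Good flat keepers with tabs are at about (157,279) and (156,356), and the broken one with no tab is at (194,279). Standing ones have orange tabs on top at (198,317), (195,358) and (231,277). The turquoise block at (152,238) is excluded. Next I'll fit exact poses.

```bash
cat >> h.py <<'E'
from scipy.optimize import minimize
def box(x0,x1,y0,y1,z0,z1): return np.array([[x,y,z] for x in(x0,x1) for y in(y0,y1) for z in(z0,z1)],float)
t=np.linspace(0,2*np.pi,16,endpoint=False)
STUD=np.vstack([np.c_[9*np.cos(t)-7,9*np.sin(t),np.full(16,z)] for z in(26,31)])
BLK,TAB=box(-33,19,-17,17,0,26),box(19,33,-11,11,0,10)
STAND=np.array([[0,0,-1],[0,1,0],[1,0,0]],float) # x up, underside (-z) towards heading
MODELS=dict(good=([BLK,TAB,STUD],0),bad=([BLK,STUD],0),
 stand=([p@STAND.T+[0,0,33] for p in(BLK,TAB,STUD)],0),
 tray=([box(-90,100,-107,107,0,14)],0),bin=([box(-85,85,-85,85,0,80)],0))
def hsv(d): return cv2.cvtColor(d["img"],cv2.COLOR_RGB2HSV)
def masks(d):
    h=hsv(d);H,S,V=h[...,0].astype(int),h[...,1],h[...,2]
    return dict(blue=(H>100)&(H<125)&(S>110),orange=(H>=7)&(H<=15)&(S>130)&(V>120),brass=(H>15)&(H<24)&(S>95)&(V>120),
      green=(H>50)&(H<75)&(S>120),yellow=(H>24)&(H<35)&(S>110),red=((H<5)|(H>174))&(S>150))
def sil(d,parts,p,win,S=4):
    r0,r1,c0,c1=win;m=np.zeros(((r1-r0)*S,(c1-c0)*S),np.uint8)
    R=np.array([[np.cos(p[2]),-np.sin(p[2]),0],[np.sin(p[2]),np.cos(p[2]),0],[0,0,1]])
    for q in parts:
        px=w2p(d,q@R.T+[p[0],p[1],0]); px=np.c_[(px[:,1]-c0+.5)*S-.5,(px[:,0]-r0+.5)*S-.5]
        cv2.fillConvexPoly(m,cv2.convexHull(np.round(px*16).astype(np.int32)),1,shift=4)
    return m
def fit(d,mask,kind,p0):
    "mask: full bool image of the thing only; p0 x,y,yaw. returns pose, IoU"
    rr,cc=np.nonzero(mask);win=(max(rr.min()-12,0),rr.max()+13,max(cc.min()-12,0),cc.max()+13)
    tgt=cv2.resize(mask[win[0]:win[1],win[2]:win[3]].astype(np.float32),None,fx=4,fy=4,interpolation=cv2.INTER_LINEAR)
    tgt=(tgt>.5)
    f=lambda p:-(lambda s:(s&tgt).sum()/(s|tgt).sum())(sil(d,MODELS[kind][0],[p[0],p[1],p[2]/50],win)>0)
    best=None
    for dy in(-.25,0,.25):
        x0=np.array([p0[0],p0[1],(p0[2]+dy)*50])
        sim=np.vstack([x0,x0+[8,0,0],x0+[0,8,0],x0+[0,0,10]])
        r=minimize(f,x0,method="Nelder-Mead",options=dict(initial_simplex=sim,xatol=.05,fatol=1e-4,maxiter=150))
        if best is None or r.fun<best.fun:best=r
    return np.array([best.x[0],best.x[1],best.x[2]/50]),-best.fun
def region(m,roi):
    o=np.zeros_like(m);r0,r1,c0,c1=roi;o[r0:r1,c0:c1]=m[r0:r1,c0:c1]
    n,l,s,c=cv2.connectedComponentsWithStats(cv2.dilate(o.astype(np.uint8),np.ones((3,3))))
    return (l==1+np.argmax(s[1:,4]))&o
def keepers(d,roi=(130,260,215,540)):
    "list all keeper blobs: kind,pose,iou,pixel"
    M=masks(d);u=M["blue"]|M["orange"]|M["brass"];out=[]
    o=np.zeros_like(u);r0,r1,c0,c1=roi;o[r0:r1,c0:c1]=u[r0:r1,c0:c1]
    n,l,s,c=cv2.connectedComponentsWithStats(cv2.dilate(o.astype(np.uint8),np.ones((3,3))))
    for i in range(1,n):
        m=(l==i)&o
        if (m&M["blue"]).sum()<25: continue
        ctr=lambda k:np.array([*map(np.mean,np.nonzero(m&M[k]))])
        no,nb=(m&M["orange"]).sum(),(m&M["brass"]).sum();cb=ctr("blue");g=p2w(d,cb,20)[0]
        if no<8:
            a=cv2.minAreaRect(np.argwhere(m)[:,::-1].astype(np.float32));(w,h),an=a[1],np.radians(a[2])
            if h>w: an+=np.pi/2
            res=[("bad",*fit(d,m,"bad",[*(g[:2]),-an-np.pi/2]))]
            th=res[0][1][2];
        else:
            to=ctr("orange");res=[]
            v=p2w(d,to,10)[0]-g;res.append(("good",*fit(d,m,"good",[*g[:2],np.arctan2(v[1],v[0])])))
            v=p2w(d,to,66)[0]-p2w(d,cb,45)[0];a=np.arctan2(v[1],v[0])
            for da in(-.4,.4): res.append(("stand",*fit(d,m,"stand",[*p2w(d,to,66)[0][:2],a+da])))
        b=max(res,key=lambda r:r[2]);out.append((b[0],b[1],b[2],cb,no,nb))
    return out
def show(L):
    for k,p,i,c,no,nb in L: print(k,np.round(p[:2],1),"yaw %.3f"%p[2],"iou %.2f"%i,"px",np.round(c),no,nb)
E
python3 - <<'E'
from h import *
d=shot("top");M=masks(d)
show(keepers(d,(130,260,255,385)))
print("tray",fit(d,region(M["green"]|M["yellow"],(150,260,380,495)),"tray",[525,-310,.08]))
print("bin",fit(d,region(M["red"],(165,260,140,240)),"bin",[515,325,0]))
E
```

```text
good [669.2 -97.3] yaw -0.861 iou 0.72 px [156. 354.] 21 30
good [662.1 103.5] yaw -2.044 iou 0.75 px [156. 277.] 45 28
bad [557.5 109.5] yaw -3.959 iou 0.74 px [194. 279.] 0 29
stand [ 551.5 -108.9] yaw -2.053 iou 0.66 px [196. 356.] 30 4
stand [552.7  -6.5] yaw -1.371 iou 0.69 px [199. 316.] 28 12
stand [453.9  98.1] yaw -2.580 iou 0.59 px [231. 276.] 32 0
tray (array([ 5.30604107e+02, -3.06926221e+02,  1.53454802e-01]), np.float64(0.2367581815072283))
bin (array([ 5.13329832e+02,  3.15140651e+02, -3.54584250e-03]), np.float64(0.9615064080906367))
```

```bash
python3 - <<'E'
from h import *
d=shot("top");h=hsv(d)
for n,(r,c) in dict(green=(215,430),yel=(172,430),yel2=(173,425),orange=(161,290),brass=(155,277),blue=(193,284),blue2=(160,270)).items(): print(n,h[r,c])
M=masks(d)
v=(d["img"]//3)[:,:,::-1].copy()
for k,c in dict(blue=(255,0,0),orange=(0,128,255),brass=(0,255,255),green=(0,255,0),yellow=(255,255,255)).items(): v[M[k]]=c
a=cv2.resize(v[135:260,225:385],None,fx=5,fy=4.8,interpolation=cv2.INTER_NEAREST);cv2.imwrite("pics/m1.png",a)
g=region(M["green"]|M["yellow"],(150,260,380,495));print(g.sum(),M["green"].sum(),M["yellow"].sum())
E
```

```text
green [ 66 117 174]
yel [ 27 123 231]
yel2 [ 27 121 231]
orange [ 14 155 227]
brass [ 20 115 217]
blue [106 141 172]
blue2 [110 120  81]
1557 1362 226
```

View pics/m1.png

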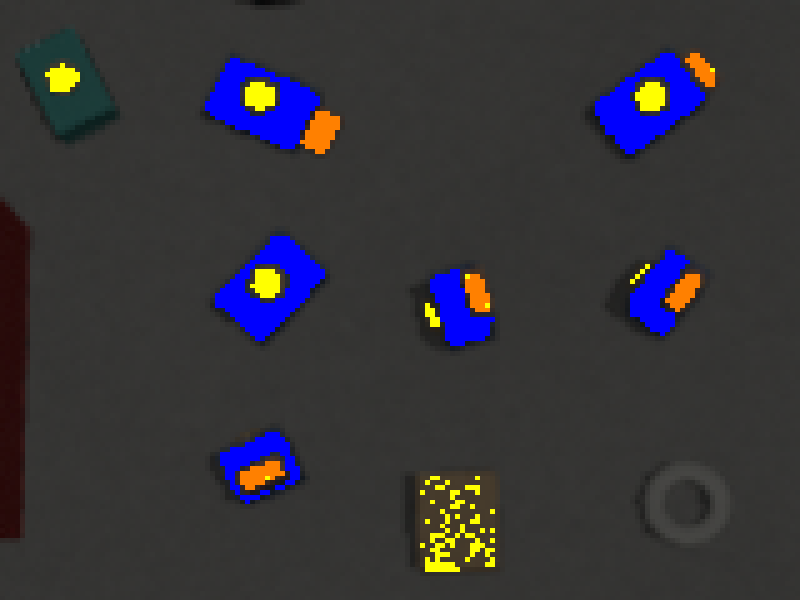

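```bash
sed -i 's/(H<125)&(S>110)/(H<128)\&(S>75)/; s/(H<75)&(S>120)/(H<78)\&(S>75)/; s/(S>110),red/(S>80),red/; s/(H>15)&(H<24)&(S>95)/(H>15)\&(H<24)\&(S>80)/; s/(S>130)&(V>120)/(S>100)\&(V>110)/' h.py
sed -i 's/^    rr,cc=np.nonzero(mask);win/    mask=cv2.morphologyEx(mask.astype(np.uint8),cv2.MORPH_CLOSE,np.ones((3,3)))>0\n    rr,cc=np.nonzero(mask);win/' h.py
python3 - <<'E'
from h import *
d=shot("top");M=masks(d)
L=keepers(d,(130,260,255,385));show(L)
tr=fit(d,region(M["green"]|M["yellow"],(150,260,380,495)),"tray",[525,-310,.08]);print("tray",tr)
v=cv2.resize(d["img"][:,:,::-1],None,fx=4,fy=4)
def ol(p,kind):
    m=sil(d,MODELS[kind][0],p,(0,400,0,640));cv2.drawContours(v,cv2.findContours(m,cv2.RETR_EXTERNAL,cv2.CHAIN_APPROX_NONE)[0],-1,(255,255,255),1)
for k,p,*_ in L: ol(p,k)
ol(tr[0],"tray")
cv2.imwrite("pics/o1.png",cv2.resize(v[540:1020,1040:1980],None,fx=.85,fy=.85))
E
```

```text
good [661.8 102.8] yaw -2.002 iou 0.88 px [156. 277.] 50 32
good [668.9 -96.8] yaw -0.880 iou 0.87 px [156. 354.] 25 31
bad [557.  108.7] yaw -3.910 iou 0.87 px [194. 279.] 0 33
stand [ 549.6 -107.7] yaw -2.118 iou 0.83 px [196. 356.] 38 6
stand [552.5  -6.8] yaw -1.338 iou 0.85 px [199. 316.] 34 13
stand [453.1  99.2] yaw -2.670 iou 0.87 px [231. 276.] 38 2
tray (array([ 5.27895697e+02, -3.06159758e+02,  1.30925976e-01]), np.float64(0.9784272371196143))
```

View pics/o1.png

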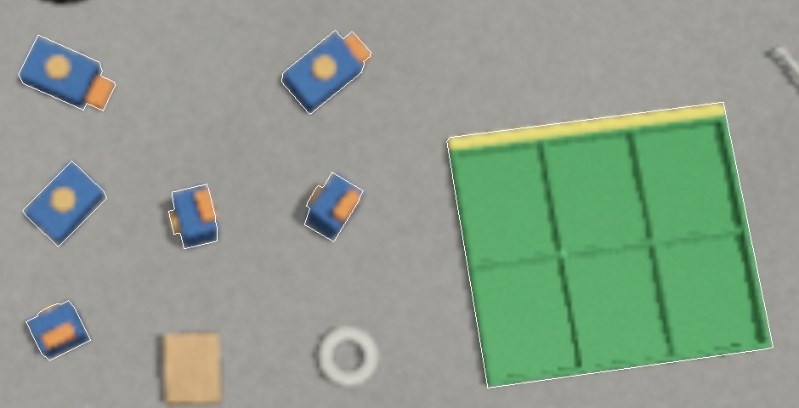

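The outlines lie on all six keepers and on the tray. The poses agree with the stated sizes, and each one is within reach. I'll start with the broken keeper.

```bash
cat > go.py <<'E'
import sys,numpy as np
from cell import ctrl
x,y,z,psi=map(float,sys.argv[1:5])
s=ctrl.read_state();p=s["eef_pos"];c=s["tool_rot"][2]
dp=(psi-c+np.pi)%(2*np.pi)-np.pi
alt=(psi-c+2*np.pi)%(2*np.pi)-np.pi
f=lambda a:(np.array([np.cos(a)*(x-p[0])+np.sin(a)*(y-p[1]),np.sin(a)*(x-p[0])-np.cos(a)*(y-p[1]),p[2]-z])/25).round(2)
print("t %.1f tcp"%s["clock"],p.round(1),"psi %.3f"%c,"q",s["qpos"].round(2)[[0,6]],"w %.0f"%s["width"],"F",s["force"].round(1))
print("turn units %.2f (half-turn alt %.2f) shift after turn"%(-dp/.08,-alt/.08),f(psi),"alt",f(psi+np.pi),"before turn",f(c))
E
cat > cell_list.py <<'E'
import numpy as np
T=np.array([527.9,-306.2]);a=.131;R=np.array([[np.cos(a),-np.sin(a)],[np.sin(a),np.cos(a)]])
for i,(x,y) in enumerate([(-44,-70),(-44,0),(-44,70),(44,-70),(44,0),(44,70)]): print(i,"grasp at",(T+R@[x-7,y]).round(1))
E
python3 cell_list.py; python3 go.py 562 104 150 2.372
```

```text
0 grasp at [ 486.5 -382.3]
1 grasp at [ 477.3 -312.9]
2 grasp at [ 468.2 -243.5]
3 grasp at [ 573.7 -370.8]
4 grasp at [ 564.6 -301.4]
5 grasp at [ 555.4 -232. ]
t 0.8 tcp [288.4 582.5 231.3] psi 2.682 q [-1.18 -0.02] w 86 F [0.1 0.2 0.2]
turn units 3.87 (half-turn alt -35.40) shift after turn [-21.18  -6.13   3.25] alt [21.18  6.13  3.25] before turn [-18.3  -12.29   3.25]
```

```bash
python3 -m crank '[[[0,0,0,1],[0,0,0,1],[0,0,0,1],[0,0,0,0.87],[-0.96,-0.28,0.14,0],[-0.96,-0.28,0.14,0],[-0.96,-0.28,0.14,0],[-0.96,-0.28,0.14,0],[-0.96,-0.28,0.14,0],[-0.96,-0.28,0.14,0],[-0.96,-0.28,0.14,0],[-0.96,-0.28,0.14,0]]]' -1
python3 -m crank '[[[-0.96,-0.28,0.14,0],[-0.96,-0.28,0.14,0],[-0.96,-0.28,0.14,0],[-0.96,-0.28,0.14,0],[-0.96,-0.28,0.14,0],[-0.96,-0.28,0.14,0],[-0.96,-0.28,0.14,0],[-0.96,-0.28,0.14,0],[-0.96,-0.28,0.14,0],[-0.96,-0.28,0.14,0],[-0.96,-0.28,0.14,0],[-0.96,-0.28,0.14,0]]]'
python3 -m crank '[[[-0.96,-0.28,0.14,0],[-0.96,-0.28,0.14,0],[0,0,0,0],[0,0,0,0]]]'
python3 go.py 562 104 10 2.372
```

```text
clock: 1.85
eef_pos: [387.9, 407.7, 203.3]
tool_rot: [3.141, -0.0, 2.372]
force: [0.5, 0.2, -1.1]
width: 85.5
gripper_force: 0.0
clock: 2.85
eef_pos: [536.5, 147.0, 161.3]
tool_rot: [3.141, 0.0, 2.372]
force: [1.2, -0.0, 0.6]
width: 85.4
gripper_force: 0.0
clock: 3.18
eef_pos: [561.1, 102.6, 154.1]
tool_rot: [-3.141, 0.001, 2.369]
force: [-0.3, 0.8, 0.0]
width: 85.1
gripper_force: 0.0
t 3.2 tcp [561.1 102.6 154.1] psi 2.369 q [-0.28  0.64] w 85 F [-0.3  0.8  0. ]
turn units -0.04 (half-turn alt 39.23) shift after turn [0.01 0.06 5.76] alt [-0.01 -0.06  5.76] before turn [0.01 0.06 5.76]
```

```bash
python3 -m crank '[[[0,0.06,0.96,0],[0,0,0.96,0],[0,0,0.96,0],[0,0,0.96,0],[0,0,0.96,0],[0,0,0.96,0],[0,0,0,0],[0,0,0,0]]]'
python3 -m crank '[[[0,0,0,0],[0,0,0,0],[0,0,0,0],[0,0,0,0],[0,0,0,0],[0,0,0,0],[0,0,0,0]]]' 1
python3 -m crank '[[[0,0,-1,0],[0,0,-1,0],[0,0,-1,0],[0,0,-1,0],[0,0,-1,0],[0,0,-1,0]]]'
python3 go.py 513 316 160 2.372
```

```text
clock: 3.85
eef_pos: [560.3, 106.8, 9.7]
tool_rot: [-3.14, -0.002, 2.374]
force: [-0.3, 0.2, -0.2]
width: 85.4
gripper_force: 0.0
clock: 4.43
eef_pos: [562.0, 105.6, 11.7]
tool_rot: [3.141, 0.001, 2.372]
force: [-1.6, -0.8, 7.4]
width: 33.1
gripper_force: 61.2
clock: 4.93
eef_pos: [561.2, 105.5, 161.8]
tool_rot: [3.142, -0.0, 2.372]
force: [0.3, -0.1, -1.5]
width: 32.4
gripper_force: 60.3
t 4.9 tcp [561.2 105.5 161.8] psi 2.372 q [-0.29  0.64] w 32 F [ 0.3 -0.1 -1.5]
turn units 0.00 (half-turn alt -39.27) shift after turn [7.24 4.7  0.07] alt [-7.24 -4.7   0.07] before turn [7.24 4.7  0.07]
```

```bash
python3 -m crank '[[[0.9,0.59,0,0],[0.9,0.59,0,0],[0.9,0.59,0,0],[0.9,0.59,0,0],[0.9,0.59,0,0],[0.9,0.59,0,0],[0.9,0.59,0,0],[0.9,0.59,0,0],[0,0,1,0],[0,0,1,0],[0,0,1,0],[0,0,1,0]]]'
python3 -m crank '[[[0,0,0,0],[0,0,0,0],[0,0,0,0],[0,0,0,0],[0,0,0,0],[0,0,-1,0],[0,0,-1,0],[0,0,-1,0],[0,0,-1,0],[0,0,0,0]]]' -1
python3 - <<'E'
from h import *
d=shot("top");show(keepers(d,(130,260,150,385)))
E
python3 go.py 662 103 150 1.14
```

```text
clock: 5.93
eef_pos: [514.2, 315.9, 59.7]
tool_rot: [3.141, 0.0, 2.373]
force: [-0.0, 0.6, -1.2]
width: 32.4
gripper_force: 60.4
clock: 6.77
eef_pos: [517.8, 317.5, 166.6]
tool_rot: [3.131, 0.002, 2.372]
force: [0.3, 1.0, 0.3]
width: 85.0
gripper_force: 0.0
good [661.7 103.1] yaw -2.035 iou 0.88 px [156. 277.] 49 32
good [668.5 -97.4] yaw -0.857 iou 0.88 px [156. 354.] 24 32
stand [ 549.2 -107.8] yaw -2.159 iou 0.83 px [196. 356.] 36 6
stand [552.2  -6.9] yaw -1.340 iou 0.85 px [199. 316.] 34 15
bad [503.5 315.4] yaw -3.900 iou 0.78 px [215. 199.] 0 34
stand [453.1  99.3] yaw -2.668 iou 0.86 px [231. 276.] 37 2
t 6.8 tcp [516.6 316.9 164.4] psi 2.372 q [-0.66  0.29] w 85 F [-0.1  1.1 -0.6]
turn units 15.40 (half-turn alt -23.87) shift after turn [-5.35  8.86  0.58] alt [ 5.35 -8.86  0.58] before turn [-10.13  -2.1    0.58]
```

```bash
python3 go.py 664.9 109.3 100 1.12; python3 -m crank '[[[-1,-0.2,0,0],[-1,-0.2,0,0],[-1,-0.2,0,0],[-1,-0.2,0,0],[-1,-0.2,0,0],[-1,-0.2,0,0],[-1,-0.2,0,0],[-1,-0.2,0,0],[-1,-0.2,0,0],[-1,-0.2,0,0],[0,0,0,1],[0,0,0,1]]]'
python3 -m crank '[[[0,0,0.2,1],[0,0,0.2,1],[0,0,0.2,1],[0,0,0.2,1],[0,0,0.2,1],[0,0,0.2,1],[0,0,0.2,1],[0,0,0.2,1],[0,0,0.2,1],[0,0,0.2,1],[0,0,0.2,1],[0,0,0.2,1]]]'
python3 -m crank '[[[0,0,0.2,1],[0,0,0,0.65],[0,0,0,0],[0,0,0,0]]]'; python3 go.py 664.9 109.3 10 1.12
```

```text
t 6.8 tcp [516.6 316.9 164.4] psi 2.372 q [-0.66  0.29] w 85 F [-0.1  1.1 -0.6]
turn units 15.65 (half-turn alt -23.62) shift after turn [-4.89  8.96  2.58] alt [ 4.89 -8.96  2.58] before turn [-10.04  -1.84   2.58]
clock: 7.82
eef_pos: [659.7, 102.5, 159.7]
tool_rot: [-3.141, 0.001, 2.204]
force: [-0.5, 1.4, 0.3]
width: 84.9
gripper_force: 0.0
clock: 8.82
eef_pos: [658.6, 105.8, 99.6]
tool_rot: [-3.141, 0.0, 1.248]
force: [0.5, -0.0, -0.6]
width: 85.6
gripper_force: 0.0
clock: 9.15
eef_pos: [658.8, 105.8, 94.9]
tool_rot: [-3.141, 0.001, 1.122]
force: [-1.4, -0.3, 0.3]
width: 85.3
gripper_force: 0.0
t 9.2 tcp [658.8 105.8  94.9] psi 1.122 q [-0.43 -0.3 ] w 85 F [-1.4 -0.3  0.3]
turn units 0.02 (half-turn alt -39.25) shift after turn [0.23 0.16 3.4 ] alt [-0.23 -0.16  3.4 ] before turn [0.23 0.16 3.4 ]
```

```bash
python3 -m crank '[[[0.23,0.16,0,0],[0,0,0.85,0],[0,0,0.85,0],[0,0,0.85,0],[0,0,0.85,0],[0,0,0,0]]]'
python3 -m crank '[[[0,0,0,0],[0,0,0,0],[0,0,0,0],[0,0,0,0],[0,0,0,0],[0,0,0,0]]]' 1
python3 -m crank '[[[0,0,-1,-1],[0,0,-1,-1],[0,0,-1,-1],[0,0,-1,-1],[0,0,-1,-1],[0,0,0,-1],[0,0,0,-1],[0,0,0,-1],[0,0,0,-1],[0,0,0,-1],[0,0,0,-1],[0,0,0,-1]]]'
python3 -m crank '[[[0,0,0,-1],[0,0,0,-1],[0,0,0,-1],[0,0,0,-1],[0,0,0,-1],[0,0,0,-1],[0,0,0,-1],[0,0,0,-1],[0,0,0,-1],[0,0,0,-1],[0,0,0,-1],[0,0,0,-1]]]'
python3 go.py 573.7 -370.8 60 3.2726
```

```text
clock: 9.65
eef_pos: [662.6, 109.4, 6.2]
tool_rot: [-3.136, 0.003, 1.121]
force: [-0.9, -0.6, 0.1]
width: 85.8
gripper_force: 0.0
clock: 10.15
eef_pos: [666.6, 109.5, 12.1]
tool_rot: [3.139, -0.002, 1.12]
force: [-0.5, 0.3, 6.0]
width: 32.3
gripper_force: 61.4
clock: 11.15
eef_pos: [665.0, 109.0, 135.4]
tool_rot: [-3.141, 0.0, 2.084]
force: [0.3, 0.7, -1.6]
width: 32.6
gripper_force: 60.5
clock: 12.15
eef_pos: [665.0, 108.9, 135.4]
tool_rot: [-3.141, -0.0, 3.044]
force: [-0.7, 0.2, -1.6]
width: 32.3
gripper_force: 60.5
t 12.2 tcp [665.  108.9 135.4] psi 3.044 q [-0.14  1.19] w 32 F [-0.7  0.2 -1.6]
turn units -2.86 (half-turn alt 36.41) shift after turn [  6.13 -18.54   3.02] alt [-6.13 18.54  3.02] before turn [  1.77 -19.45   3.02]
```

```bash
python3 -m crank '[[[0,0,0,-1],[0,0,0,-1],[0,0,0,-0.86],[0.32,-0.98,0,0],[0.32,-0.98,0,0],[0.32,-0.98,0,0],[0.32,-0.98,0,0],[0.32,-0.98,0,0],[0.32,-0.98,0,0],[0.32,-0.98,0,0],[0.32,-0.98,0,0],[0.32,-0.98,0,0]]]'
python3 -m crank '[[[0.32,-0.98,0,0],[0.32,-0.98,0,0],[0.32,-0.98,0,0],[0.32,-0.98,0,0],[0.32,-0.98,0,0],[0.32,-0.98,0.5,0],[0.32,-0.98,0.5,0],[0.32,-0.98,0.5,0],[0.32,-0.98,0.5,0],[0.32,-0.9,0.5,0],[0,0,0,0],[0,0,0,0]]]'
python3 go.py 573.7 -370.8 15 3.2726
```

```text
clock: 13.15
eef_pos: [621.2, -120.2, 135.4]
tool_rot: [-3.141, -0.0, -3.014]
force: [0.5, -0.3, -0.5]
width: 32.3
gripper_force: 60.4
clock: 14.15
eef_pos: [571.0, -372.2, 71.6]
tool_rot: [-3.141, -0.003, -3.018]
force: [0.2, -0.1, -1.3]
width: 32.8
gripper_force: 60.4
t 14.2 tcp [ 571.  -372.2   71.6] psi -3.018 q [0.65 2.05] w 33 F [ 0.2 -0.1 -1.3]
turn units -0.10 (half-turn alt 39.17) shift after turn [-0.11  0.04  2.26] alt [ 0.11 -0.04  2.26] before turn [-0.11  0.04  2.26]
```

```bash
python3 -m crank '[[[-0.11,0.04,0.75,0],[0,0,0.75,0],[0,0,0.7,0],[0,0,0,0],[0,0,0,0],[0,0,0,0]]]'
python3 -m crank '[[[0,0,0,0],[0,0,0,0],[0,0,0,0],[0,0,0,0],[0,0,-1,0],[0,0,-1,0],[0,0,-1,0],[0,0,-1,0],[0,0,-1,0]]]' -0.3
python3 - <<'E'
from h import *
d=shot("top");show(keepers(d,(130,260,150,385)))
E
python3 go.py 664 -92.0 130 2.285
```

```text
clock: 14.65
eef_pos: [576.7, -367.8, 18.8]
tool_rot: [-3.142, 0.001, -3.013]
force: [0.1, 0.2, -1.7]
width: 32.5
gripper_force: 62.5
clock: 15.4
eef_pos: [575.9, -368.5, 144.2]
tool_rot: [-3.142, 0.0, -3.014]
force: [0.2, -0.0, -0.3]
width: 55.8
gripper_force: 0.0
good [668.9 -96.8] yaw -0.880 iou 0.87 px [156. 354.] 25 31
stand [ 549.9 -108.5] yaw -2.115 iou 0.83 px [196. 356.] 35 9
stand [551.8  -6.9] yaw -1.340 iou 0.85 px [199. 316.] 34 14
bad [505.2 314.9] yaw -3.902 iou 0.83 px [215. 198.] 0 34
stand [452.5  98.6] yaw -2.669 iou 0.84 px [231. 277.] 38 1
t 15.4 tcp [ 578.9 -370.1  150. ] psi -3.015 q [0.65 2.06] w 56 F [ 1.1 -0.6  2.8]
turn units 12.30 (half-turn alt -26.97) shift after turn [6.18 9.86 0.8 ] alt [-6.18 -9.86  0.8 ] before turn [-4.79 10.6   0.8 ]
```

```bash
python3 -m crank '[[[-0.43,0.96,0,0],[-0.43,0.96,0,0],[-0.43,0.96,0,0],[-0.43,0.96,0,0],[-0.43,0.96,0,0],[-0.43,0.96,0,0],[-0.43,0.96,0,0],[-0.43,0.96,0,0],[-0.43,0.96,0,0],[-0.43,0.96,0,0],[-0.43,0.96,0,0],[0,0,0,0.48]]]' -1
python3 -m crank '[[[0,0,0.2,1],[0,0,0.2,1],[0,0,0.2,1],[0,0,0.2,1],[0,0,0.2,1],[0,0,0.2,1],[0,0,0.2,1],[0,0,0.2,1],[0,0,0.2,1],[0,0,0.2,1],[0,0,0,1],[0,0,0,1]]]'
python3 -m crank '[[[0,0,0,0],[0,0,0,0],[0,0,0,0]]]'
python3 go.py 664.2 -91.7 10 2.272
```

```text
clock: 16.45
eef_pos: [661.7, -82.6, 143.1]
tool_rot: [3.136, 0.003, -3.045]
force: [0.4, 1.2, 0.4]
width: 85.8
gripper_force: 0.0
clock: 17.45
eef_pos: [659.5, -91.4, 92.4]
tool_rot: [-3.141, -0.001, 2.267]
force: [0.8, 0.5, 0.8]
width: 85.3
gripper_force: 0.0
clock: 17.7
eef_pos: [659.8, -91.6, 92.9]
tool_rot: [3.141, 0.0, 2.273]
force: [-0.6, 0.7, -0.4]
width: 85.6
gripper_force: 0.0
t 17.7 tcp [659.8 -91.6  92.9] psi 2.273 q [0.05 0.87] w 86 F [-0.6  0.7 -0.4]
turn units 0.01 (half-turn alt -39.26) shift after turn [-0.12  0.13  3.32] alt [ 0.12 -0.13  3.32] before turn [-0.12  0.13  3.32]
```

```bash
python3 -m crank '[[[-0.12,0.13,0,0],[0,0,0.83,0],[0,0,0.83,0],[0,0,0.83,0],[0,0,0.83,0],[0,0,0,0]]]'
python3 -m crank '[[[0,0,0,0],[0,0,0,0],[0,0,0,0],[0,0,0,0],[0,0,0,0],[0,0,0,0]]]' 1
python3 -m crank '[[[0,0,-1,-1],[0,0,-1,-1],[0,0,-1,-1],[0,0,-1,-1],[0,0,-1,-1],[0,0,0,-1],[0,0,0,-1],[0,0,0,-1],[0,0,0,-1],[0,0,0,-1],[0,0,0,-1],[0,0,0,-1]]]'
python3 -m crank '[[[0,0,0,-0.5],[0,0,0,0],[0,0,0,0]]]'
python3 go.py 564.6 -301.4 60 3.2726
```

```text
clock: 18.2
eef_pos: [661.3, -91.4, 5.7]
tool_rot: [-3.137, -0.005, 2.271]
force: [-0.6, 0.7, -0.9]
width: 85.7
gripper_force: 0.0
clock: 18.7
eef_pos: [665.5, -92.1, 11.7]
tool_rot: [3.139, 0.002, 2.27]
force: [0.1, 0.6, 5.7]
width: 32.5
gripper_force: 61.7
clock: 19.7
eef_pos: [664.0, -91.9, 135.1]
tool_rot: [-3.141, 0.0, -3.049]
force: [-0.1, 0.3, -1.0]
width: 32.5
gripper_force: 60.9
clock: 19.95
eef_pos: [664.0, -92.0, 134.9]
tool_rot: [-3.142, -0.0, -3.014]
force: [0.1, -0.1, -0.4]
width: 32.5
gripper_force: 60.9
t 19.9 tcp [664.  -92.  134.9] psi -3.014 q [0.21 1.64] w 32 F [ 0.1 -0.1 -0.4]
turn units -0.04 (half-turn alt 39.23) shift after turn [ 5.04 -7.79  3.  ] alt [-5.04  7.79  3.  ] before turn [ 5.01 -7.8   3.  ]
```

```bash
python3 -m crank '[[[0.63,-0.975,0,0],[0.63,-0.975,0,0],[0.63,-0.975,0,0],[0.63,-0.975,0,0],[0.63,-0.975,0,0],[0.63,-0.975,0,0],[0.63,-0.975,0.5,0],[0.63,-0.975,0.5,0],[0,0,1,0],[0,0,1,0],[0,0,0,0],[0,0,0,0]]]'
python3 go.py 564.6 -301.4 15 3.2726
```

```text
clock: 20.95
eef_pos: [563.4, -300.6, 58.9]
tool_rot: [3.14, -0.002, -3.013]
force: [-0.5, -0.9, -0.3]
width: 32.3
gripper_force: 60.8
t 20.9 tcp [ 563.4 -300.6   58.9] psi -3.013 q [0.56 1.94] w 32 F [-0.5 -0.9 -0.3]
turn units -0.03 (half-turn alt 39.24) shift after turn [-0.04 -0.04  1.76] alt [0.04 0.04 1.76] before turn [-0.04 -0.04  1.76]
```

```bash
python3 -m crank '[[[-0.04,-0.04,0.6,0],[0,0,0.6,0],[0,0,0.5,0],[0,0,0,0],[0,0,0,0],[0,0,0,0]]]'
python3 -m crank '[[[0,0,0,0],[0,0,0,0],[0,0,0,0],[0,0,0,0],[0,0,-1,0],[0,0,-1,0],[0,0,-1,0],[0,0,-1,0],[0,0,-1,0]]]' -0.3
python3 go.py 581.5 -57 130 1.01
```

```text
clock: 21.45
eef_pos: [565.8, -302.0, 17.8]
tool_rot: [-3.141, 0.0, -3.012]
force: [0.2, -0.0, -0.7]
width: 32.3
gripper_force: 61.4
clock: 22.2
eef_pos: [565.2, -302.2, 143.6]
tool_rot: [3.142, -0.0, -3.013]
force: [0.0, 0.0, 0.4]
width: 55.6
gripper_force: 0.0
t 22.2 tcp [ 565.2 -302.2  143.6] psi -3.013 q [0.58 1.97] w 56 F [0.  0.  0.4]
turn units 28.26 (half-turn alt -11.01) shift after turn [ 8.65 -4.67  0.55] alt [-8.65  4.67  0.55] before turn [-1.91  9.64  0.55]
```

```bash
python3 -m crank '[[[-0.19,0.96,0,0],[-0.19,0.96,0,0],[-0.19,0.96,0,0],[-0.19,0.96,0,0],[-0.19,0.96,0,0],[-0.19,0.96,0,0],[-0.19,0.96,0,0],[-0.19,0.96,0,0],[-0.19,0.96,0,0],[-0.19,0.96,0,0],[0,0,0,1],[0,0,0,1]]]' 1
python3 -m crank '[[[0,0,0,1],[0,0,0,1],[0,0,0,1],[0,0,0,1],[0,0,0,1],[0,0,0,1],[0,0,0,1],[0,0,0,1],[0,0,0,1],[0,0,0,1],[0,0,0,1],[0,0,0,1]]]'
python3 -m crank '[[[0,0,0,1],[0,0,0,1],[0,0,0,1],[0,0,0,1],[0,0,0,1],[0,0,0,1],[0,0,0,1],[0,0,0,1],[0,0,0,1],[0,0,0,1],[0,0,0,1],[0,0,0,1]]]'
python3 -m crank '[[[0,0,0,1],[0,0,0,1],[0,0,0,0.26],[0,0,0,0],[0,0,0,0]]]'
python3 go.py 581.5 -57 42 1.01
```

```text
clock: 23.2
eef_pos: [581.9, -55.4, 142.6]
tool_rot: [3.14, 0.0, 3.111]
force: [-0.2, -0.4, -0.5]
width: 0.2
gripper_force: 0.0
clock: 24.2
eef_pos: [581.7, -58.0, 142.5]
tool_rot: [3.141, -0.0, 2.147]
force: [-0.0, 1.0, 0.0]
width: 0.2
gripper_force: 0.0
clock: 25.2
eef_pos: [581.7, -57.9, 142.5]
tool_rot: [3.142, -0.001, 1.187]
force: [0.1, 0.3, 0.5]
width: -0.3
gripper_force: 0.0
clock: 25.62
eef_pos: [581.7, -58.0, 142.4]
tool_rot: [-3.142, -0.0, 1.012]
force: [-0.4, -0.3, 0.3]
width: -0.0
gripper_force: 0.0
t 25.6 tcp [581.7 -58.  142.4] psi 1.012 q [-0.22 -0.12] w -0 F [-0.4 -0.3  0.3]
turn units 0.02 (half-turn alt -39.25) shift after turn [ 0.03 -0.03  4.01] alt [-0.03  0.03  4.01] before turn [ 0.03 -0.03  4.01]
```

```bash
python3 -m crank '[[[0,0,1,0],[0,0,1,0],[0,0,1,0],[0,0,1,0],[0,0,0,0],[0,0,0,0]]]'
python3 -m crank '[[[-0.4,0,0,0],[-0.4,0,0,0],[-0.25,0,0,0],[-0.25,0,0,0],[-0.25,0,0,0],[-0.25,0,0,0],[-0.25,0,0,0],[-0.2,0,0,0],[0,0,0,0],[0,0,0,0],[0,0,0,0]]]'
python3 -m crank '[[[0,0,-1,0],[0,0,-1,0],[0,0,-1,0],[0,0,-1,0],[1,0,0,0],[1,0,0,0],[1,0,0,0],[0,0,0,0]]]' -1
python3 - <<'E'
from h import *
d=shot("top");show(keepers(d,(130,260,255,495)))
cv2.imwrite("pics/t2.png",cv2.resize(d["img"][130:260,255:495,::-1],None,fx=3.3,fy=3.3))
E
```

```text
clock: 26.12
eef_pos: [580.8, -58.2, 41.6]
tool_rot: [-3.139, 0.001, 1.01]
force: [1.2, 0.4, 0.2]
width: 0.0
gripper_force: 0.0
clock: 27.03
eef_pos: [552.0, -106.5, 44.5]
tool_rot: [3.14, -0.001, 1.009]
force: [-3.0, 0.9, 16.1]
width: -0.1
gripper_force: 8.4
clock: 27.7
eef_pos: [594.4, -36.1, 142.3]
tool_rot: [3.141, -0.005, 1.017]
force: [0.2, 1.3, -0.2]
width: 85.2
gripper_force: 0.0
good [ 589.3 -366.1] yaw 0.113 iou 0.85 px [187. 461.] 27 39
good [ 574.3 -301.4] yaw 0.044 iou 0.86 px [193. 436.] 27 40
good [ 528.3 -133.9] yaw -2.226 iou 0.90 px [206. 369.] 45 31
```

View pics/t2.png

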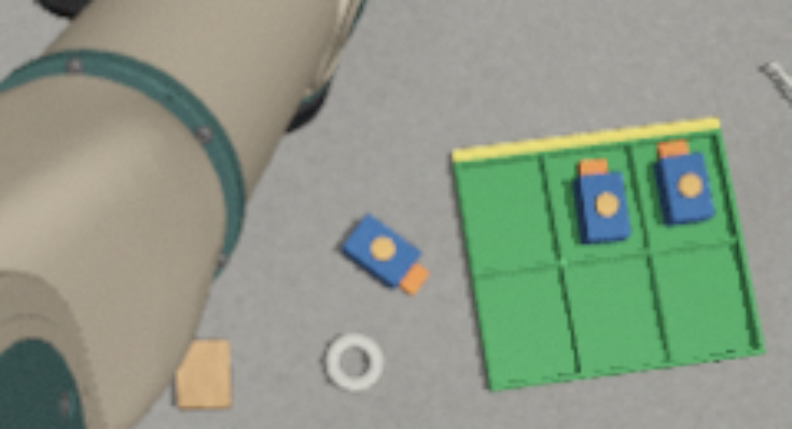

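The picture shows the keeper tipped flat at (247,385) in the crop, with its stud up. Both placed keepers sit in their own cells with tabs towards the yellow edge. Next I'll grasp the tipped one.

```bash
python3 go.py 532.6 -128.4 10 0.916
```

```text
t 27.8 tcp [592.7 -39.1 142.2] psi 1.015 q [-0.25 -0.15] w 85 F [-0.9 -0.5 -0.1]
turn units 1.24 (half-turn alt -38.03) shift after turn [-4.3   0.27  5.29] alt [ 4.3  -0.27  5.29] before turn [-4.3  -0.16  5.29]
```

```bash
python3 -m crank '[[[0,0,0,1],[0,0,0,0.24],[-0.86,0.05,0,0],[-0.86,0.05,0,0],[-0.86,0.06,0,0],[-0.86,0.05,0,0],[-0.86,0.06,0,0],[0,0,1,0],[0,0,1,0],[0,0,1,0],[0,0,0,0],[0,0,0,0]]]' -0.5
python3 go.py 532.6 -128.4 10 0.916
python3 -m crank '[[[0,0,0.8,0],[0,0,0.75,0],[0,0,0.75,0],[0,0,0,0],[0,0,0,0]]]'
python3 -m crank '[[[0,0,0,0],[0,0,0,0],[0,0,0,0],[0,0,0,0],[0,0,0,0],[0,0,0,0]]]' 1
python3 -m crank '[[[0,0,-1,-1],[0,0,-1,-1],[0,0,-1,-1],[0,0,-1,-1],[0,0,-1,-1],[0,0,0,-1],[0,0,0,-1],[0,0,0,-1],[0,0,0,-1],[0,0,0,-1],[0,0,0,-1],[0,0,0,-1]]]'
python3 -m crank '[[[0,0,0,-1],[0,0,0,-1],[0,0,0,-1],[0,0,0,-1],[0,0,0,-1],[0,0,0,-1],[0,0,0,-1],[0,0,0,-1],[0,0,0,-1],[0,0,0,-1],[0,0,0,-1],[0,0,0,-1]]]'
python3 -m crank '[[[0,0,0,-1],[0,0,0,-1],[0,0,0,-1],[0,0,0,-1],[0,0,0,-1],[0,0,0,-0.5],[0,0,0,0],[0,0,0,0]]]'
python3 go.py 555.4 -232 60 3.2726
```

```text
clock: 28.75
eef_pos: [529.6, -132.1, 66.8]
tool_rot: [-3.139, 0.002, 0.91]
force: [0.1, -0.1, 0.6]
width: 63.9
gripper_force: 0.0
t 28.8 tcp [ 529.6 -132.1   66.8] psi 0.910 q [-0.04  0.01] w 64 F [ 0.1 -0.1  0.6]
turn units -0.08 (half-turn alt 39.19) shift after turn [0.19 0.   2.27] alt [-0.19 -0.    2.27] before turn [0.19 0.   2.27]
clock: 29.17
eef_pos: [531.2, -131.9, 10.7]
tool_rot: [3.141, 0.0, 0.91]
force: [-0.0, -0.1, 0.6]
width: 63.9
gripper_force: 0.0
clock: 29.67
eef_pos: [532.0, -131.6, 11.6]
tool_rot: [3.139, -0.001, 0.911]
force: [-0.7, -0.8, 7.8]
width: 32.5
gripper_force: 60.7
clock: 30.67
eef_pos: [531.0, -131.4, 135.6]
tool_rot: [3.141, 0.001, 1.875]
force: [-0.5, 0.1, -1.6]
width: 32.9
gripper_force: 60.3
clock: 31.67
eef_pos: [530.9, -131.7, 135.5]
tool_rot: [-3.141, 0.001, 2.834]
force: [-0.4, -0.4, -2.5]
width: 32.2
gripper_force: 60.3
clock: 32.33
eef_pos: [530.9, -131.7, 135.3]
tool_rot: [-3.141, 0.0, -3.014]
force: [0.3, -0.3, -1.3]
width: 32.4
gripper_force: 60.3
t 32.3 tcp [ 530.9 -131.7  135.3] psi -3.014 q [0.35 1.67] w 32 F [ 0.3 -0.3 -1.3]
turn units -0.05 (half-turn alt 39.22) shift after turn [-0.45 -4.1   3.01] alt [0.45 4.1  3.01] before turn [-0.46 -4.1   3.01]
```

```bash
python3 -m crank '[[[-0.09,-0.82,0,0],[-0.09,-0.82,0,0],[-0.09,-0.82,0,0],[-0.09,-0.82,0,0],[-0.09,-0.82,0,0],[0,0,1,0],[0,0,1,0],[0,0,1,0],[0,0,0,0],[0,0,0,0]]]'
python3 go.py 555.4 -232 15 3.2726
```

```text
clock: 33.17
eef_pos: [554.3, -231.2, 59.1]
tool_rot: [3.141, -0.003, -3.013]
force: [0.0, -0.2, -0.4]
width: 32.8
gripper_force: 60.2
t 33.2 tcp [ 554.3 -231.2   59.1] psi -3.013 q [0.48 1.8 ] w 33 F [ 0.  -0.2 -0.4]
turn units -0.03 (half-turn alt 39.24) shift after turn [-0.04 -0.04  1.76] alt [0.04 0.04 1.76] before turn [-0.04 -0.04  1.76]
```

```bash
python3 -m crank '[[[-0.04,-0.04,0.6,0],[0,0,0.6,0],[0,0,0.5,0],[0,0,0,0],[0,0,0,0],[0,0,0,0]]]'
python3 -m crank '[[[0,0,0,0],[0,0,0,0],[0,0,0,0],[0,0,0,0],[0,0,-1,0],[0,0,-1,0],[0,0,-1,0],[0,0,-1,0],[0,0,-1,0],[0,0,0,0],[0,0,0,0]]]' -0.3
python3 - <<'E'
from h import *
d=shot("top");show(keepers(d,(130,260,255,495)))
E
python3 go.py 538 51 130 1.80
```

```text
clock: 33.67
eef_pos: [557.3, -232.6, 18.4]
tool_rot: [-3.141, 0.002, -3.013]
force: [-0.3, 0.2, -1.3]
width: 32.3
gripper_force: 60.2
clock: 34.58
eef_pos: [557.6, -232.8, 144.1]
tool_rot: [-3.14, 0.003, -3.013]
force: [-0.5, -0.4, -0.6]
width: 55.6
gripper_force: 0.0
bad [ 569.7 -358.4] yaw -2.547 iou 0.34 px [189. 458.] 0 0
bad [ 548.6 -234.6] yaw -2.942 iou 0.71 px [198. 410.] 0 33
bad [ 556.9 -302.7] yaw -2.988 iou 0.62 px [196. 437.] 0 34
stand [552.6  -6.9] yaw -1.336 iou 0.85 px [199. 316.] 34 13
stand [453.1  99.2] yaw -2.670 iou 0.84 px [231. 277.] 36 3
t 34.6 tcp [ 556.4 -232.5  142.6] psi -3.013 q [0.51 1.84] w 56 F [ 0.1 -0.2  0.3]
turn units 18.38 (half-turn alt -20.89) shift after turn [11.21  1.86  0.5 ] alt [-11.21  -1.86   0.5 ] before turn [-0.73 11.34  0.5 ]
```

```bash
python3 -m crank '[[[-0.06,0.945,0,0],[-0.06,0.945,0,0],[-0.06,0.945,0,0],[-0.06,0.945,0,0],[-0.06,0.945,0,0],[-0.06,0.945,0,0],[-0.06,0.945,0,0],[-0.06,0.945,0,0],[-0.06,0.945,0,0],[-0.06,0.945,0,0],[-0.06,0.945,0,0],[-0.06,0.945,0,0]]]' 1
python3 -m crank '[[[0,0,0,1],[0,0,0,1],[0,0,0,1],[0,0,0,1],[0,0,0,1],[0,0,0,1],[0,0,0,1],[0,0,0,1],[0,0,0,1],[0,0,0,1],[0,0,0,1],[0,0,0,1]]]'
python3 -m crank '[[[0,0,0,1],[0,0,0,1],[0,0,0,1],[0,0,0,1],[0,0,0,1],[0,0,0,1],[0,0,0,0.38],[0,0,0,0],[0,0,0,0]]]'
python3 go.py 538 51 42 1.80
```

```text
clock: 35.63
eef_pos: [536.6, 52.0, 140.8]
tool_rot: [3.142, -0.003, -3.013]
force: [1.1, -1.0, 1.0]
width: 0.0
gripper_force: 0.0
clock: 36.63
eef_pos: [536.7, 50.8, 140.8]
tool_rot: [-3.139, -0.001, 2.307]
force: [-0.7, -0.0, 0.7]
width: -0.1
gripper_force: 0.0
clock: 37.38
eef_pos: [537.3, 51.0, 141.6]
tool_rot: [-3.14, 0.0, 1.802]
force: [0.2, -0.2, -0.8]
width: 0.2
gripper_force: 0.0
t 37.4 tcp [537.3  51.  141.6] psi 1.802 q [-0.28  0.27] w 0 F [ 0.2 -0.2 -0.8]
turn units 0.03 (half-turn alt -39.24) shift after turn [-0.01  0.03  3.98] alt [ 0.01 -0.03  3.98] before turn [-0.01  0.03  3.98]
```

```bash
python3 -m crank '[[[0,0,1,0],[0,0,1,0],[0,0,1,0],[0,0,1,0],[0,0,0,0],[0,0,0,0]]]'
python3 -m crank '[[[-0.4,0,0,0],[-0.4,0,0,0],[-0.25,0,0,0],[-0.25,0,0,0],[-0.25,0,0,0],[-0.25,0,0,0],[-0.25,0,0,0],[-0.2,0,0,0],[0,0,0,0],[0,0,0,0],[0,0,0,0]]]'
python3 -m crank '[[[0,0,-1,0],[0,0,-1,0],[0,0,-1,0],[0,0,-1,0],[1,0,0,0],[1,0,0,0],[1,0,0,0],[1,0,0,0],[1,0,0,0],[1,0,0,0],[1,0,0,0],[1,0,0,0]]]' -0.5
python3 -m crank '[[[1,0,0,0],[1,0,0,0],[1,0,0,0],[0,0,0,0]]]'
python3 - <<'E'
from h import *
d=shot("top");show(keepers(d,(130,260,255,495)))
cv2.imwrite("pics/t3.png",cv2.resize(d["img"][130:260,255:495,::-1],None,fx=3.3,fy=3.3))
E
```

```text
clock: 37.88
eef_pos: [536.8, 50.8, 41.4]
tool_rot: [-3.138, -0.001, 1.801]
force: [0.7, -0.5, 0.5]
width: -0.3
gripper_force: 0.0
clock: 38.8
eef_pos: [553.1, -5.3, 44.5]
tool_rot: [3.137, 0.002, 1.799]
force: [0.2, -1.6, 13.4]
width: -0.0
gripper_force: 6.5
clock: 39.8
eef_pos: [505.0, 191.7, 142.6]
tool_rot: [3.141, 0.0, 1.8]
force: [1.0, -1.1, 0.7]
width: 63.9
gripper_force: 0.0
clock: 40.13
eef_pos: [486.3, 270.5, 142.3]
tool_rot: [3.141, -0.004, 1.808]
force: [-1.0, 1.7, 0.5]
width: 64.3
gripper_force: 0.0
good [ 589.3 -365.8] yaw 0.100 iou 0.85 px [187. 461.] 26 41
good [ 574.3 -301.4] yaw 0.045 iou 0.86 px [193. 436.] 26 40
good [ 566.1 -230.4] yaw 0.115 iou 0.84 px [196. 410.] 26 43
good [561.9 -39.2] yaw -1.276 iou 0.89 px [195. 332.] 39 33
stand [452.9  98.3] yaw -2.629 iou 0.84 px [231. 277.] 38 1
```

View pics/t3.png

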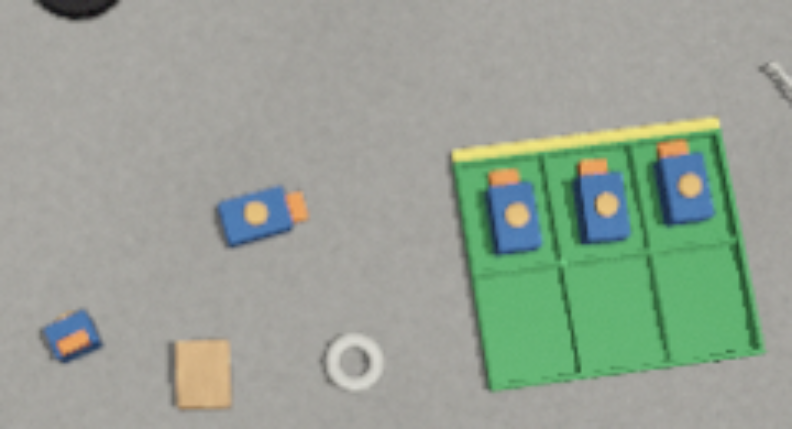

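Three keepers are now in the upper row, tabs towards yellow. The second tipped one lies flat at (213,258) in the crop, and the collar and carton have not moved. I'll tip the last standing keeper next.

```bash
python3 go.py 506 127 42 0.49; python3 -m crank '[[[0,0,0,1],[0,0,0,1],[0,0,0,1],[0,0,0,1],[0,0,0,1],[0,0,0,1],[0,0,0,1],[0,0,0,1],[0,0,0,1],[0,0,0,1],[0,0,0,1],[0,0,0,1]]]' 1
python3 -m crank '[[[0,0,0,1],[0,0,0,1],[0,0,0,1],[0,0,0,1],[0,0,0,0.4],[0,0,0,0],[0,0,0,0]]]'
python3 go.py 506 127 42 0.49
```

```text
t 40.2 tcp [487.1 267.3 142.3] psi 1.806 q [-0.7  -0.11] w 64 F [ 0.5 -0.3  0.2]
turn units 16.45 (half-turn alt -22.82) shift after turn [-1.97  5.31  4.01] alt [ 1.97 -5.31  4.01] before turn [-5.63 -0.57  4.01]
clock: 41.18
eef_pos: [488.7, 262.4, 142.6]
tool_rot: [3.141, 0.0, 0.834]
force: [0.4, 0.2, -0.3]
width: -0.1
gripper_force: 0.0
clock: 41.77
eef_pos: [488.4, 263.4, 142.4]
tool_rot: [3.141, 0.0, 0.489]
force: [-1.1, 0.2, -0.4]
width: 0.2
gripper_force: 0.0
t 41.8 tcp [488.4 263.4 142.4] psi 0.489 q [-0.93 -1.08] w 0 F [-1.1  0.2 -0.4]
turn units -0.01 (half-turn alt 39.26) shift after turn [-1.94  5.14  4.01] alt [ 1.94 -5.14  4.01] before turn [-1.94  5.15  4.01]
```

```bash
python3 -m crank '[[[-0.32,0.86,0,0],[-0.32,0.86,0,0],[-0.32,0.86,0,0],[-0.32,0.86,0,0],[-0.32,0.86,0,0],[-0.34,0.84,0,0],[0,0,1,0],[0,0,1,0],[0,0,1,0],[0,0,1,0],[0,0,0,0],[0,0,0,0]]]'
python3 -m crank '[[[-0.4,0,0,0],[-0.4,0,0,0],[-0.25,0,0,0],[-0.25,0,0,0],[-0.25,0,0,0],[-0.25,0,0,0],[-0.25,0,0,0],[-0.2,0,0,0],[0,0,0,0],[0,0,0,0],[0,0,0,0]]]'
python3 -m crank '[[[0,0,-1,0],[0,0,-1,0],[0,0,-1,0],[0,0,-1,0],[1,0,0,0],[1,-0.5,0,0],[1,-1,0,0],[1,-1,0,0],[0,-1,0,0],[0,-1,0,0],[0,-1,0,0],[0,0,0,0]]]' -0.5
python3 - <<'E'
from h import *
d=shot("top");show(keepers(d,(130,275,255,495)))
E
python3 go.py 560 -32.5 42 1.866
```

```text
clock: 42.77
eef_pos: [505.0, 127.2, 41.8]
tool_rot: [-3.141, 0.002, 0.488]
force: [0.1, -0.2, 1.3]
width: -0.3
gripper_force: 0.0
clock: 43.68
eef_pos: [457.5, 102.0, 44.3]
tool_rot: [-3.141, -0.005, 0.488]
force: [-0.8, 1.1, 18.6]
width: -0.1
gripper_force: 9.5
clock: 44.68
eef_pos: [476.0, 275.7, 141.6]
tool_rot: [-3.137, 0.002, 0.496]
force: [-0.6, -0.1, -0.4]
width: 64.0
gripper_force: 0.0
good [ 589.5 -366.1] yaw 0.086 iou 0.85 px [187. 461.] 26 40
good [ 573.9 -301. ] yaw 0.061 iou 0.86 px [193. 436.] 26 40
good [ 566.  -230.8] yaw 0.106 iou 0.84 px [196. 410.] 26 42
good [561.9 -39.1] yaw -1.294 iou 0.89 px [195. 332.] 39 33
good [423.1  85. ] yaw -2.691 iou 0.94 px [246. 284.] 38 47
t 44.7 tcp [477.6 272.9 141.9] psi 0.494 q [-0.95 -1.09] w 64 F [ 0.8 -0.4  0.2]
turn units -17.15 (half-turn alt 22.12) shift after turn [-12.65  -0.4    4.  ] alt [12.65  0.4   4.  ] before turn [-2.89 12.32  4.  ]
```

```bash
python3 go.py 429.3 88 60 0.45; python3 -m crank '[[[-0.46,0.87,0,0],[-0.46,0.87,0,0],[-0.46,0.87,0,0],[-0.46,0.87,0,0],[-0.46,0.87,0,0],[-0.46,0.87,0,0],[-0.46,0.87,0,0],[-0.46,0.87,0,0],[0,0,1,0.5],[0,0,1,0],[0,0,1,0],[0,0,0,0]]]'
python3 -m crank '[[[0,0,0,0],[0,0,0,0]]]'
python3 go.py 429.3 88 10 0.45
```

```text
t 44.7 tcp [477.6 272.9 141.9] psi 0.494 q [-0.95 -1.09] w 64 F [ 0.8 -0.4  0.2]
turn units 0.55 (half-turn alt -38.72) shift after turn [-4.96  5.82  3.28] alt [ 4.96 -5.82  3.28] before turn [-5.21  5.6   3.28]
clock: 45.73
eef_pos: [477.7, 71.4, 64.5]
tool_rot: [-3.14, 0.006, 0.446]
force: [-0.0, -0.3, 0.1]
width: 63.6
gripper_force: 0.0
clock: 45.9
eef_pos: [480.7, 72.2, 68.3]
tool_rot: [3.141, -0.001, 0.447]
force: [-0.4, -0.0, -0.4]
width: 64.1
gripper_force: 0.0
t 45.9 tcp [480.7  72.2  68.3] psi 0.447 q [-0.5  -0.64] w 64 F [-0.4 -0.  -0.4]
turn units -0.04 (half-turn alt 39.23) shift after turn [-1.58 -1.46  2.33] alt [1.58 1.46 2.33] before turn [-1.58 -1.46  2.33]
```

I typed those rows before seeing the numbers, so the shift was off. It did no harm, and I'll correct it at a safe height.

```bash
python3 -m crank '[[[-0.79,-0.73,0,0],[-0.79,-0.73,0,0],[0,0,0,0],[0,0,0,0],[0,0,0,0]]]'
python3 go.py 429.3 88 10 0.45
```

```text
clock: 46.32
eef_pos: [430.4, 88.9, 68.6]
tool_rot: [3.14, -0.003, 0.449]
force: [0.3, -0.1, 0.1]
width: 63.9
gripper_force: 0.0
t 46.3 tcp [430.4  88.9  68.6] psi 0.449 q [-0.53 -0.63] w 64 F [ 0.3 -0.1  0.1]
turn units -0.02 (half-turn alt 39.25) shift after turn [-0.06  0.01  2.34] alt [ 0.06 -0.01  2.34] before turn [-0.06  0.01  2.34]
```

```bash
python3 -m crank '[[[-0.04,0,0.8,0],[0,0,0.8,0],[0,0,0.74,0],[0,0,0,0],[0,0,0,0]]]'
python3 -m crank '[[[0,0,0,0],[0,0,0,0],[0,0,0,0],[0,0,0,0],[0,0,0,0],[0,0,0,0]]]' 1
python3 -m crank '[[[0,0,-1,-1],[0,0,-1,-1],[0,0,-1,-1],[0,0,-1,-1],[0,0,-1,-1],[0,0,0,-1],[0,0,0,-1],[0,0,0,-1],[0,0,0,-1],[0,0,0,-1],[0,0,0,-1],[0,0,0,-1]]]'
python3 -m crank '[[[0,0,0,-1],[0,0,0,-1],[0,0,0,-1],[0,0,0,-1],[0,0,0,-1],[0,0,0,-1],[0,0,0,-1],[0,0,0,-1],[0,0,0,-1],[0,0,0,-1],[0,0,0,-1],[0,0,0,-1]]]'
python3 -m crank '[[[0,0,0,-1],[0,0,0,-1],[0,0,0,-1],[0,0,0,-1],[0,0,0,-1],[0,0,0,-1],[0,0,0,-1],[0,0,0,-1],[0,0,0,-1],[0,0,0,-1],[0,0,0,-1],[0,0,0,-0.3]]]'
python3 -m crank '[[[0,0,0,0]]]'
python3 go.py 468.2 -243.5 60 3.2726
```

```text
clock: 46.73
eef_pos: [428.5, 88.0, 11.8]
tool_rot: [3.141, 0.0, 0.447]
force: [-0.0, -0.5, 0.2]
width: 64.2
gripper_force: 0.0
clock: 47.23
eef_pos: [428.8, 88.5, 13.2]
tool_rot: [3.141, -0.003, 0.448]
force: [0.1, -0.5, 6.5]
width: 32.3
gripper_force: 59.9
clock: 48.23
eef_pos: [427.6, 88.4, 137.5]
tool_rot: [3.141, -0.001, 1.412]
force: [-0.4, -0.0, -1.6]
width: 32.2
gripper_force: 60.6
clock: 49.23
eef_pos: [427.8, 88.2, 137.5]
tool_rot: [3.141, 0.0, 2.372]
force: [0.2, -0.9, -1.5]
width: 32.4
gripper_force: 60.6
clock: 50.23
eef_pos: [427.9, 88.0, 137.5]
tool_rot: [-3.142, 0.001, -3.008]
force: [0.0, 0.2, -1.0]
width: 32.2
gripper_force: 60.6
clock: 50.32
eef_pos: [427.8, 88.2, 137.3]
tool_rot: [3.141, 0.0, -3.012]
force: [0.4, 0.7, -1.0]
width: 32.4
gripper_force: 60.6
t 50.3 tcp [427.8  88.2 137.3] psi -3.012 q [-0.19  1.32] w 32 F [ 0.4  0.7 -1. ]
turn units -0.02 (half-turn alt 39.25) shift after turn [  0.13 -13.36   3.09] alt [-0.13 13.36  3.09] before turn [  0.12 -13.36   3.09]
```

```bash
python3 -m crank '[[[0.01,-0.954,0,0],[0.01,-0.954,0,0],[0.01,-0.954,0,0],[0.01,-0.954,0,0],[0.01,-0.954,0,0],[0.01,-0.954,0,0],[0.01,-0.954,0,0],[0.01,-0.954,0,0],[0.01,-0.954,0,0],[0.01,-0.954,0,0],[0.01,-0.954,0,0],[0.01,-0.954,0,0]]]'
python3 -m crank '[[[0,-0.954,0,0],[0,-0.954,0,0],[0,0,1,0],[0,0,1,0],[0,0,1,0],[0,0,0,0],[0,0,0,0]]]'
python3 go.py 468.2 -243.5 16 3.2726
```

```text
clock: 51.32
eef_pos: [461.8, -197.1, 136.8]
tool_rot: [3.142, -0.001, -3.013]
force: [-0.1, 1.2, -0.6]
width: 32.2
gripper_force: 60.6
clock: 51.9
eef_pos: [467.1, -242.4, 61.0]
tool_rot: [3.14, -0.003, -3.012]
force: [0.4, -0.0, -1.4]
width: 32.5
gripper_force: 60.5
t 51.9 tcp [ 467.1 -242.4   61. ] psi -3.012 q [0.51 1.93] w 33 F [ 0.4 -0.  -1.4]
turn units -0.02 (half-turn alt 39.25) shift after turn [-0.04 -0.05  1.8 ] alt [0.04 0.05 1.8 ] before turn [-0.04 -0.05  1.8 ]
```

```bash
python3 -m crank '[[[-0.04,-0.04,0.6,0],[0,0,0.6,0],[0,0,0.6,0],[0,0,0,0],[0,0,0,0],[0,0,0,0]]]'
python3 -m crank '[[[0,0,0,0],[0,0,0,0],[0,0,0,0],[0,0,0,0],[0,0,-1,0],[0,0,-1,0],[0,0,-1,0],[0,0,-1,0],[0,0,-1,0],[0,0,0,0],[0,0,0,0]]]' -0.3
python3 go.py 559.9 -32.4 60 1.857
```

```text
clock: 52.4
eef_pos: [470.2, -244.0, 18.0]
tool_rot: [-3.141, 0.001, -3.011]
force: [0.5, 0.1, -0.9]
width: 32.4
gripper_force: 62.6
clock: 53.32
eef_pos: [470.2, -244.3, 143.0]
tool_rot: [-3.141, 0.002, -3.011]
force: [-0.4, -0.5, -0.6]
width: 55.4
gripper_force: 0.0
t 53.3 tcp [ 470.2 -244.3  143. ] psi -3.011 q [0.55 1.97] w 55 F [-0.4 -0.5 -0.6]
turn units 17.69 (half-turn alt -21.58) shift after turn [7.12 5.84 3.32] alt [-7.12 -5.84  3.32] before turn [-4.66  7.94  3.32]
```

```bash
python3 -m crank '[[[-0.58,0.99,0,0],[-0.58,0.99,0,0],[-0.58,0.99,0,0],[-0.58,0.99,0,0],[-0.58,0.99,0,0],[-0.58,0.99,0,0],[-0.58,0.99,0,0],[-0.58,0.99,0,0],[0,0,0,1],[0,0,0,1],[0,0,0,1],[0,0,0,1]]]' -0.5
python3 -m crank '[[[0,0,0.2,1],[0,0,0.2,1],[0,0,0.2,1],[0,0,0.2,1],[0,0,0.2,1],[0,0,0.2,1],[0,0,0.2,1],[0,0,0.2,1],[0,0,0.2,1],[0,0,0.2,1],[0,0,0.2,1],[0,0,0.2,1]]]'
python3 -m crank '[[[0,0,0,1],[0,0,0,0.7],[0,0,0,0],[0,0,0,0]]]'
python3 - <<'E'
from h import *
d=shot("top");show(keepers(d,(130,275,255,495)))
E
python3 go.py 559.9 -32.4 10 1.857
```

```text
clock: 54.32
eef_pos: [557.5, -32.1, 140.1]
tool_rot: [-3.141, -0.004, 2.949]
force: [-0.5, 0.4, -0.7]
width: 64.1
gripper_force: 0.0
clock: 55.32
eef_pos: [557.4, -32.4, 80.0]
tool_rot: [-3.139, -0.001, 1.988]
force: [0.4, -0.0, -0.4]
width: 64.4
gripper_force: 0.0
clock: 55.65
eef_pos: [557.7, -32.3, 80.6]
tool_rot: [-3.139, -0.001, 1.858]
force: [0.2, -1.3, 0.5]
width: 64.0
gripper_force: 0.0
good [ 589.4 -366.1] yaw 0.085 iou 0.85 px [187. 461.] 28 40
good [ 582.5 -309. ] yaw 0.211 iou 0.88 px [190. 440.] 30 40
good [ 566.1 -230.3] yaw 0.114 iou 0.85 px [196. 410.] 26 43
good [ 480.2 -242.4] yaw 0.107 iou 0.87 px [229. 416.] 30 47
t 55.7 tcp [557.9 -32.3  80.9] psi 1.858 q [-0.14  0.58] w 64 F [-0.9  0.2  0.1]
turn units 0.01 (half-turn alt -39.26) shift after turn [-0.03  0.08  2.84] alt [ 0.03 -0.08  2.84] before turn [-0.03  0.08  2.84]
```

The knock moved the keeper in the middle cell, but it is still within tolerance at about 14 mm off. I'll take the last one.

```bash
python3 -m crank '[[[-0.03,0.08,0.95,0],[0,0,0.95,0],[0,0,0.95,0],[0,0,0,0],[0,0,0,0]]]'
python3 -m crank '[[[0,0,0,0],[0,0,0,0],[0,0,0,0],[0,0,0,0],[0,0,0,0],[0,0,0,0]]]' 1
python3 -m crank '[[[0,0,-1,-1],[0,0,-1,-1],[0,0,-1,-1],[0,0,-1,-1],[0,0,-1,-1],[0,0,0,-1],[0,0,0,-1],[0,0,0,-1],[0,0,0,-1],[0,0,0,-1],[0,0,0,-1],[0,0,0,-1]]]'
python3 -m crank '[[[0,0,0,-1],[0,0,0,-1],[0,0,0,-1],[0,0,0,-1],[0,0,0,-1],[0,0,0,-0.7],[0,0,0,0],[0,0,0,0]]]'
python3 go.py 475 -312.9 60 3.2726
```

```text
clock: 56.12
eef_pos: [559.4, -32.5, 9.5]
tool_rot: [-3.138, -0.002, 1.857]
force: [-0.2, 0.3, 0.8]
width: 63.9
gripper_force: 0.0
clock: 56.62
eef_pos: [561.5, -32.6, 12.2]
tool_rot: [3.14, -0.0, 1.856]
force: [-0.7, -0.2, 6.5]
width: 32.7
gripper_force: 60.7
clock: 57.62
eef_pos: [560.7, -32.6, 136.2]
tool_rot: [3.141, 0.0, 2.82]
force: [-0.8, -0.0, -1.3]
width: 32.2
gripper_force: 60.4
clock: 58.28
eef_pos: [560.7, -32.7, 135.9]
tool_rot: [3.141, 0.0, -3.013]
force: [1.5, 0.5, -1.9]
width: 32.4
gripper_force: 60.3
t 58.3 tcp [560.7 -32.7 135.9] psi -3.013 q [0.1  1.58] w 32 F [ 1.5  0.5 -1.9]
turn units -0.03 (half-turn alt 39.24) shift after turn [  4.86 -10.66   3.04] alt [-4.86 10.66  3.04] before turn [  4.84 -10.67   3.04]
```

```bash
python3 -m crank '[[[0.44,-0.97,0,0],[0.44,-0.97,0,0],[0.44,-0.97,0,0],[0.44,-0.97,0,0],[0.44,-0.97,0,0],[0.44,-0.97,0,0],[0.44,-0.97,0,0],[0.44,-0.97,0,0],[0.44,-0.97,0,0],[0.44,-0.97,0,0],[0.44,-0.97,0,0],[0,0,1,0]]]'
python3 -m crank '[[[0,0,1,0],[0,0,1,0],[0,0,0,0],[0,0,0,0]]]'
python3 go.py 475 -312.9 16 3.2726
```

```text
clock: 59.28
eef_pos: [475.5, -322.2, 114.0]
tool_rot: [-3.132, 0.005, -3.021]
force: [0.1, -0.4, -2.4]
width: 32.7
gripper_force: 60.3
clock: 59.62
eef_pos: [474.6, -312.2, 59.7]
tool_rot: [3.139, -0.003, -3.012]
force: [0.2, -0.7, -0.5]
width: 32.7
gripper_force: 60.3
t 59.6 tcp [ 474.6 -312.2   59.7] psi -3.012 q [0.63 2.04] w 33 F [ 0.2 -0.7 -0.5]
turn units -0.01 (half-turn alt 39.26) shift after turn [-0.01 -0.03  1.75] alt [0.01 0.03 1.75] before turn [-0.01 -0.03  1.75]
```

```bash
python3 -m crank '[[[0,-0.03,0.6,0],[0,0,0.6,0],[0,0,0.55,0],[0,0,0,0],[0,0,0,0],[0,0,0,0]]]'
python3 -m crank '[[[0,0,0,0],[0,0,0,0],[0,0,0,0],[0,0,0,0],[0,0,-1,0],[0,0,-1,0],[0,0,-1,0],[0,0,-1,0],[0,0,-1,0],[0,0,-1,0],[0,0,0,0]]]' -0.3
python3 -m crank '[[[0,1,0,0],[0,1,0,0],[0,1,0,0],[0,1,0,0],[0,1,0,0],[0,1,0,0],[0,1,0,0],[0,1,0,0],[0,1,0,0],[0,1,0,0],[0,0,0,0],[0,0,0,0]]]'
python3 -m crank '[[[0,0,0,0],[0,0,0,0],[0,0,0,0],[0,0,0,0]]]'
python3 - <<'E'
from h import *
d=shot("top");L=keepers(d,(130,275,140,495));show(L)
T=np.array([527.9,-306.2]);a=.131;R=np.array([[np.cos(a),-np.sin(a)],[np.sin(a),np.cos(a)]])
C=[T+R@[x,y] for x in(-44,44) for y in(-70,0,70)]
for k,p,*_ in L:
    e=[np.hypot(*(p[:2]-c)) for c in C];print(k,int(np.argmin(e)),round(min(e),1),round(p[2]-a,3))
d2=shot("side")
v=np.hstack([cv2.resize(x["img"][r:r+h,c:c+w,::-1],(400,400*h//w)) for x,(r,h,c,w) in((d,(130,150,150,350)),)])
s=cv2.resize(d2["img"][100:400,190:490,::-1],(400,400))
o=np.zeros((400,800,3),np.uint8);o[:v.shape[0],:400]=v;o[:,400:]=s;cv2.imwrite("pics/f.png",o)
E
```

```text
clock: 60.12
eef_pos: [476.3, -313.7, 18.1]
tool_rot: [-3.141, 0.001, -3.011]
force: [-0.6, -0.5, -2.2]
width: 32.3
gripper_force: 60.3
clock: 61.03
eef_pos: [478.3, -315.0, 171.5]
tool_rot: [-3.137, 0.007, -3.011]
force: [0.2, -0.2, 0.3]
width: 55.3
gripper_force: 0.0
clock: 62.03
eef_pos: [442.8, -64.4, 166.7]
tool_rot: [3.14, -0.001, -3.008]
force: [-0.2, 0.5, 0.4]
width: 55.7
gripper_force: 0.0
clock: 62.37
eef_pos: [443.0, -66.6, 166.7]
tool_rot: [3.141, -0.0, -3.013]
force: [-0.3, 0.5, 0.0]
width: 55.5
gripper_force: 0.0
good [ 589.5 -366.1] yaw 0.088 iou 0.85 px [187. 461.] 27 41
good [ 582.5 -309.1] yaw 0.207 iou 0.88 px [190. 440.] 30 39
good [ 566.2 -230.7] yaw 0.125 iou 0.81 px [196. 410.] 26 43
bad [504.1 315.6] yaw -3.898 iou 0.83 px [215. 198.] 0 34
good [ 485.5 -312.2] yaw 0.116 iou 0.87 px [227. 443.] 29 47
good [ 480.2 -242.4] yaw 0.106 iou 0.80 px [229. 416.] 30 47
good 3 9.6 -0.043
good 4 14.0 0.076
good 5 3.9 -0.006
bad 5 549.7 -4.029
good 1 1.2 -0.015
good 2 5.1 -0.025
```

View pics/f.png

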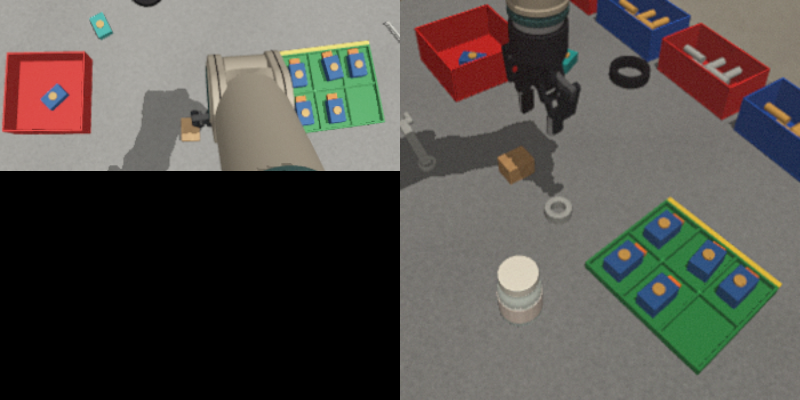

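All five good keepers lie flat in separate cells, at most 14 mm off centre and within 0.08 rad, with studs up and tabs to the yellow edge. The broken one is in the red bin, the collar and carton have not moved, and the arm is clear. I'll hand it in.

```bash
python3 -c "
from cell import ctrl
print(ctrl.finish_job())"
```

```text
the job is handed in; nothing more can be done
None
```

I handed the job in at about 62 s: all five good keepers lie flat in their own compartments, tabs to the yellow edge (worst 14 mm off centre, 22 mm allowed), the one broken keeper is in the reject bin, and the collar and carton stayed put; no verdict came back.

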